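# Pin the grit spreader's drive wheel to its axle

### The arm

A 6-joint arm with a two-finger parallel gripper is mounted at the origin on the work surface. World frame = base frame: x ahead of the robot, y to its left, z up, the work surface at z = 0. Lengths are in m, angles in rad, forces in N, time in s.
With the tool pointing down it reaches from about 0.3 to 0.775 m from the base axis. Payload 14.6 kg.
Tool frame: the origin (TCP) lies between the finger pads; the fingertips stand 22 mm ahead of it and the grasp point (between the pads) lies 3 mm ahead of it; z points along the fingers, y is the direction in which the jaws open and shut (so a half turn about z gives the same grasp; the last joint's range is limited). The gripper opens to 94 mm and grips with 3 to 60 N. Pads are 16 mm wide; open, the fingers measure 119 mm over their backs; the gripper's body (75 mm by 177 mm) begins 78 mm behind the grasp point.
Start: joints at [-1.248, 0.3, 1.521, -0, 1.321, -0.067], TCP at [0.209, -0.509, 0.227] pointing down, gripper open.
Joint ranges: [-3.03, 3.03], [-0.79, 2.21], [0.23, 2.52], [-1.04, 4.18], [0, 3.07], [-2.55, 2.55]. Speed limits (rad/s): [2.22, 2.22, 2.57, 3.14, 3.14, 3.14].

### API

Orientations are given as a rotation vector (axis times angle).
In Python, from cell import * gives the robot as it stands. The module is installed in compiled form; this text tells all that it offers.
- The arm moves only by the tool servo_tool, never from a script. Its arguments are lists of equal length, an entry for each row: "xyz": the shift along the tool's x, y, z as a fraction of full scale, a list of three; "rotation": the turn, a rotation vector about the tool's x, y, z as a fraction of full scale, a list of three. In form: {"xyz": [[tx, ty, tz], ...], "rotation": [[ax, ay, az], ...]}. A call has 1 to 8 rows; each row shifts and turns the pose as measured when the row begins, along the tool's axes as they then stand; what a row does not reach is not made up. Full scale, the value 1, is 30 cm for a shift and 360 degrees for a turn. A row lasts 1/8 s, in which the tool goes at most 62.5 mm and 10.7 degrees, less where a joint would pass 70% of its speed; a pose out of reach is approached as far as the arm can. A call with a number of a shift or a turn outside -1 to 1 is refused whole. A call with a gripper value outside its range is refused whole. "fingers" is the gripper command: -1 is fully open, 1 is shut, values between are in proportion, set as the call begins (left out, the last holds). The fingers move at their own pace and stop on an object; "newtons" is the grip in N (left out, the last holds). Time passes only in rows, so rows that do not move let the fingers close. It gives the time, the measured TCP pose, the force and the opening at its end, in the units of the state.
- state(): the state, without advancing time (a new reading comes with each control period).
- grab_frame(name): name is "side" or "top"; returns (picture, depth): 384x512x3 uint8, red, green, blue; 384x512 float32, m along the optical axis (not along the pixel's ray), 0 where there is no reading.
- camera_model(name): a dict with "K" (3x3 intrinsics, pixels), "R" (3x3) and "t" (3): a world point X has camera coordinates R X + t. Camera axes: x right, y down, z forward; pixel columns grow to the right and rows downward; lengths in m; the calibration is good to about 2 mm. A picture is of the moment at which its call begins. camera_model takes no time and is no camera call.
- finish_job(): hands the job in, once; it reports no verdict.
Trained networks look in the newest picture that a camera, given by its name, has taken for a name from the list of things; names that differ only in an ending like _2 or _b are one class to them, and where a whole thing is asked for, a point or a joint stands for the part that bears it (a point fixed in the world has none). Each returns a list of dicts, best first, with "conf" (0 to 1); they miss things now and then, are a little off and sometimes report something else, mostly with a low value. They report only what shows in the picture. A call takes as long as a camera call. They do not tell look-alikes from the thing itself.
- find_in(label, camera): "box" ([left, top, right, bottom] in pixels, round what is visible of it).
The state is a dict: "t": time; "joint_pos": joint angles; "qvel": joint speeds; "tau": joint torques, N m; "tcp_pos": TCP position; "orientation": TCP orientation; "wrist_force": force on the tool from outside, world axes, zero at the start; "moment": the same for the moment, N m; "gripper_width": finger opening in m.
Only numpy, scipy, OpenCV 4.12 (cv2) and the standard library are available. Lean on these libraries where they do the work, as an engineer would, in place of code of your own. Each camera call takes 0.05 s, during which the arm holds its last target. There are 200 camera calls.

### The job

The drive wheel is back on the grit spreader's upright axle; now pin it on: push the linch pin through the wheel's hub and the axle until its head is home against the hub, then flip the pin's sprung ring over the top of the hub until it snaps down past the pin's tip. The axle's hole is hidden inside the hub and out of line with the hub's, so feel for it with light pressure and turn the wheel until the pin goes in; never force the pin. Let go of everything and leave the other things on the console where they are.

Things in the scene. Friction and masses are not known exactly. Their poses are not given: they have to be found in the camera images.
- drive_unit: Grit spreader drive unit, fixed, on its side on the console: grey gearbox 170 x 112 x 46 mm, origin under its centre, z up. A steel axle, 20 mm across, stands up over the origin; the gearbox holds it, it does not turn. The black drive wheel sits on it, level, 150 mm across, tyre top 90 mm above the console; it turns freely both ways about the axle (drag 0.025 N m).
- axle_end (a point): Centre of the axle's top end, 122 mm above the console. Round it stands the wheel's steel hub sleeve, 30 mm across, top at 118 mm, on a round boss 72 mm across, top at 96 mm. A straight level cross-hole 12 mm wide and high, centre 104 mm above the console, runs right through the sleeve.
- hub_mouth_a (a point): Centre of one mouth of the hub's cross-hole, on the sleeve, 15 mm from the axle's axis; turns with the wheel. x runs level INTO the sleeve along the hole, z up. The axle's own hole (same size and height) is hidden inside: the wheel must be turned 28 to 75 degrees counter-clockwise, seen from above, to line it up. Till then a pin stops on the axle 5 mm deep.
- hub_mouth_b (a point): Centre of the opposite mouth of the same hole, 30 mm from mouth a; same axes as hub_mouth_a, so here x points OUT of the sleeve. The pin may go in from either mouth.
- linch_pin: Loose steel linch pin, 75 to 115 g with its ring, lying on the console: smooth round shank 9 mm across, round nose. Origin on the shank's axis at the head's front shoulder (4.5 mm above the console); x to the tip at +39 mm, z up. Head: block x -34 to 0, z -4.5 to +9, 14 mm wide with flat upright sides to grip. Home = shoulder touching the sleeve: tip 9 mm out at the far side.
- ring (a joint): Angle (rad) of the pin's sprung wire ring about a pivot across the head (pin frame x = -31, z = 0 mm). 0 = level along the shank, far end at the tip; 1.57 = upright; starts at 1.85 to 2.2, leaning back. A stiff pivot (0.03 N m) keeps it where put. Closing, its far end is pressed down over the pin's nose, springs out 2 mm (3 to 8 N) and snaps under: then -0.05 to -0.09.
- ring_end (a point): Middle of the ring's far cross wire, 70 mm from the pivot. The ring is an oblong loop of 4 mm wire, 44 mm wide outside and 36 mm inside, so it passes round the 30 mm sleeve; its far cross wire is straight for 20 mm, standing out on both sides of the pin's 9 mm nose, where it can be pressed down. Closed, it lies just above the boss.
- key_bowl: Bystander: low glass bowl with keys in it, 150 mm wide and 48 mm high; origin at its foot.
- torch: Bystander: aluminium torch with a rubber grip lying on its side, 135 mm long, head 38 mm across; origin on the console under its middle.
- gate_remote: Bystander: blue plastic gate remote, 62 x 36 x 13 mm; origin under its centre.
- gel_dispenser: Bystander: closed steel push dispenser, 68 mm across and 162 mm high; origin at its foot.
- doorstop: Bystander: wooden doorstop wedge, 124 x 38 mm, 30 mm high at the thick end; origin under its centre.
- spanner: Bystander: steel spanner, 170 mm long, lying flat; origin on the console under its middle.
- grease_tin: Bystander: round steel tin, 60 mm across and 45 mm high; origin at its foot.
Mind the look-alikes: they are no part of the job. Leave any pink or yellow look-alike of the linch_pin alone.

How it is judged:
On the way, in this order (a step that is already met when the one before it is completed fails the run):
1. the pin is pushed right through hub and axle, its head home against the hub, the ring still open (((x of linch_pin in the frame of hub_mouth_a between -0.003 and 0.002 m and y of linch_pin in the frame of hub_mouth_a between -0.005 and 0.005 m and z of linch_pin in the frame of hub_mouth_a between -0.005 and 0.005 m and angle between the x axis of linch_pin and the x axis of hub_mouth_a, either way round below 0.25 rad) or (x of linch_pin in the frame of hub_mouth_b between -0.002 and 0.003 m and y of linch_pin in the frame of hub_mouth_b between -0.005 and 0.005 m and z of linch_pin in the frame of hub_mouth_b between -0.005 and 0.005 m and angle between the x axis of linch_pin and the x axis of hub_mouth_b, either way round below 0.25 rad)) and value of joint ring above 0.6 rad), for 0.2 s.
2. the ring is snapped down past the pin's tip (((x of linch_pin in the frame of hub_mouth_a between -0.003 and 0.002 m and y of linch_pin in the frame of hub_mouth_a between -0.005 and 0.005 m and z of linch_pin in the frame of hub_mouth_a between -0.005 and 0.005 m and angle between the x axis of linch_pin and the x axis of hub_mouth_a, either way round below 0.25 rad) or (x of linch_pin in the frame of hub_mouth_b between -0.002 and 0.003 m and y of linch_pin in the frame of hub_mouth_b between -0.005 and 0.005 m and z of linch_pin in the frame of hub_mouth_b between -0.005 and 0.005 m and angle between the x axis of linch_pin and the x axis of hub_mouth_b, either way round below 0.25 rad)) and value of joint ring below -0.03 rad), for 0.2 s.
At the end, for the whole second after the job is handed in: The linch pin is through the hub and the axle from either side, in line with the hole, its shoulder within 3 mm of the hub; its ring is round the hub and snapped past the pin's tip (ring below -0.03 rad); the pin is at rest (all of step 2 and linear speed of linch_pin below 0.02 m/s); the robot touches nothing.
It fails at once if the pin or its ring is forced against the hub or the axle (over 40 N) (contact force between linch_pin and drive_unit above 40 N).
It fails at once if a bystander is moved more than 15 mm (distance of any of key_bowl, torch, gate_remote, gel_dispenser, doorstop, spanner, grease_tin from where it was at the start of the episode above 0.015 m).
It also fails if it takes over 72 s, if anything falls off the work surface, if the arm or the gripper's body presses on something with over 40 N, if the wrist force passes 120 N, or if a joint passes its speed limit or range.

## Working session

There is one attempt and no reset: what is moved stays moved. The work goes in short steps, Python scripts to look and compute and a tool call to move; the robot and the scene stay as the last step left them, time stands still between calls to the robot, and variables do not carry over. Pictures are saved under pics/ and viewed, about 8 in all and at most 12, crops included, and the job is handed in when it is done.

Besides the shell and the picture viewer there is one more tool, called as name(argument=value, ...) on one line, values as JSON. servo_tool: Moves the arm, as the interface text tells. Its arguments: {"type":"object","properties":{"xyz":{"type":"array"},"rotation":{"type":"array"},"fingers":{"type":"number"},"newtons":{"type":"number"}},"required":["xyz","rotation"]}

```bash
mkdir -p pics; cat > h.py <<'E'
from cell import *
import numpy as np, cv2
def shot(cam,name,crop=None,scale=1):
    im,d=grab_frame(cam); np.save(f'pics/{cam}_d.npy',d); np.save(f'pics/{cam}_i.npy',im)
    o=im if crop is None else im[crop[1]:crop[3],crop[0]:crop[2]]
    o=cv2.resize(o,None,fx=scale,fy=scale,interpolation=cv2.INTER_CUBIC)
    cv2.imwrite(f'pics/{name}.png',o[:,:,::-1]); return im,d
def w(cam,u,v,d=None,z=None):
    m=camera_model(cam);K,R,t=map(np.array,(m['K'],m['R'],m['t']))
    r=np.linalg.inv(K)@np.array([u,v,1.])
    c=-R.T@t; q=R.T@r
    return c+q*(d if z is None else (z-c[2])/q[2])
def px(cam,X):
    m=camera_model(cam);K,R,t=map(np.array,(m['K'],m['R'],m['t']))
    p=K@(R@np.array(X)+t); return p[:2]/p[2]
E
python3 - <<'E'
from h import *
shot('top','top0',scale=1.5);shot('side','side0',scale=1.5)
for c in('top','side'):
    m=camera_model(c);print(c,m['K'][0][0],-np.array(m['R']).T@m['t'],np.round(m['R'],3).tolist())
    for l in('linch_pin','drive_unit','axle_end','hub_mouth_a','ring_end'):
        print(l,[(np.round(x['box']).tolist(),round(x['conf'],2)) for x in find_in(l,c)])
s=state();print(s)
E
```

```text
top 406.34350044367113 [0.48818608 0.01855808 1.08024371] [[0.019, -1.0, -0.022], [-0.996, -0.017, -0.091], [0.091, 0.024, -0.996]]
linch_pin [([139.0, 247.0, 169.0, 276.0], 0.67), ([178.0, 200.0, 192.0, 237.0], 0.63), ([219.0, 206.0, 241.0, 236.0], 0.52), ([100.0, 219.0, 128.0, 240.0], 0.47)]
drive_unit [([294.0, 147.0, 362.0, 227.0], 0.8)]
axle_end [([294.0, 147.0, 362.0, 227.0], 0.75)]
hub_mouth_a [([296.0, 162.0, 357.0, 223.0], 0.7)]
ring_end [([141.0, 252.0, 167.0, 273.0], 0.6), ([102.0, 214.0, 130.0, 239.0], 0.57)]
side 376.5640116318621 [0.03968708 0.59463693 0.92869686] [[-0.739, -0.674, -0.01], [-0.498, 0.556, -0.665], [0.454, -0.487, -0.746]]
linch_pin [([160.0, 290.0, 182.0, 316.0], 0.75), ([153.0, 197.0, 199.0, 211.0], 0.71), ([237.0, 219.0, 254.0, 237.0], 0.66), ([201.0, 247.0, 237.0, 260.0], 0.56)]
drive_unit [([243.0, 138.0, 308.0, 190.0], 0.98)]
axle_end [([252.0, 139.0, 306.0, 191.0], 0.68)]
hub_mouth_a [([255.0, 139.0, 301.0, 179.0], 0.92)]
ring_end [([230.0, 243.0, 235.0, 253.0], 0.45), ([277.0, 228.0, 301.0, 266.0], 0.31)]
{'t': 0.6, 'joint_pos': array([-1.24758033e+00,  2.99924371e-01,  1.52097935e+00,  7.29158931e-06,
        1.32066149e+00, -6.65948617e-02]), 'qvel': array([-0.00028703,  0.00086626, -0.00088465, -0.00151312, -0.00038318,
       -0.00120395]), 'tau': array([ 1.00432815e-03, -5.31476104e+01, -3.52828932e+01,  7.08390889e-02,
        2.13999173e-02, -7.00397820e-06]), 'tcp_pos': array([ 0.20901161, -0.50874689,  0.22744095]), 'orientation': array([3.08208444e+00, 6.08436166e-01, 1.65218915e-05]), 'wrist_force': array([-0.15746821, -0.2837072 ,  0.32982766]), 'moment': array([-0.03724914, -0.00505908,  0.00978264]), 'gripper_width': 0.09377863670607446}
```

View pics/top0.png

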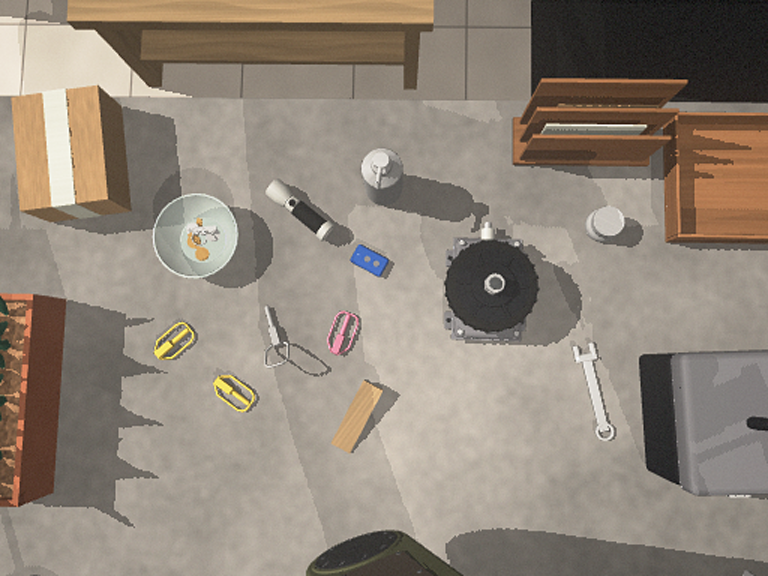

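View pics/side0.png

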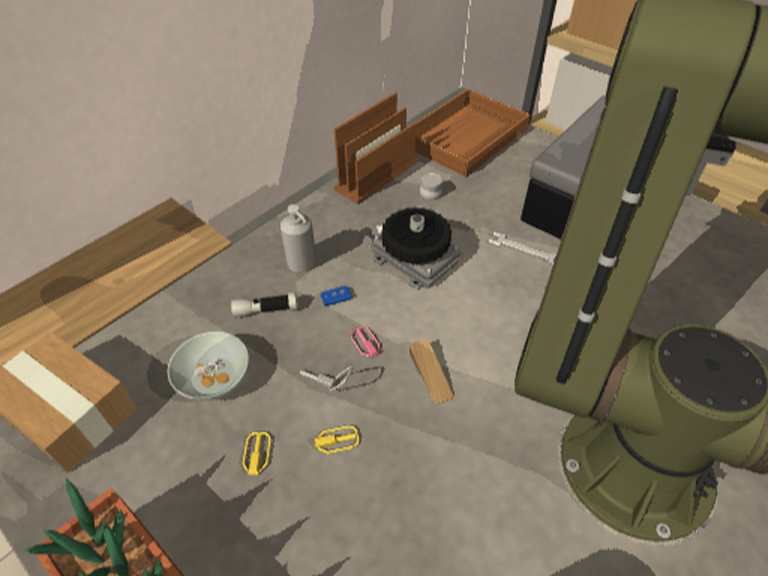

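```bash
python3 - <<'E'
from h import *
t=np.load('pics/top_i.npy');s=np.load('pics/side_i.npy')
f=lambda im,x,y,a:cv2.resize(im[y:y+a,x:x+a],(390,290) if 0 else (300,300),interpolation=cv2.INTER_CUBIC)
o=np.vstack([np.hstack([f(t,170,195,55),f(t,300,160,60)]),np.hstack([f(s,195,225,60),f(s,255,130,50)])])
cv2.imwrite('pics/crop1.png',o[:,:,::-1])
td=np.load('pics/top_d.npy');sd=np.load('pics/side_d.npy')
# hub: points higher than .11
for c,d in(('top',td),('side',sd)):
    v,u=np.nonzero(d>0)
    m=camera_model(c);K,R,tt=map(np.array,(m['K'],m['R'],m['t']))
    P=(np.linalg.inv(K)@np.vstack([u,v,np.ones_like(u)])*d[v,u]).T
    P=(P-tt)@R
    b=(295,147,360,227) if c=='top' else(245,135,308,190)
    k=(u>b[0])&(u<b[2])&(v>b[1])&(v<b[3])
    for lo,hi in((.083,.093),(.112,.13)):
        q=P[k&(P[:,2]>lo)&(P[:,2]<hi)];print(c,lo,len(q),q.mean(0),(q.max(0)+q.min(0))/2,np.ptp(q,axis=0))
    b=(172,195,225,255) if c=='top' else(195,238,260,265)
    k=(u>b[0])&(u<b[2])&(v>b[1])&(v<b[3])&(P[:,2]>.007)&(P[:,2]<.1)
    q=P[k];print(np.round(q[np.argsort(q[:,1])][::2],3).tolist() )
E
```

```text
top 0.083 2102 [ 0.59716928 -0.13041359  0.08965916] [ 0.59992343 -0.13242766  0.08800013] [0.150923   0.15141862 0.00998096]
top 0.112 125 [ 0.59852791 -0.13166514  0.11931268] [ 0.59946863 -0.13212246  0.11889829] [0.02873435 0.02907893 0.01267583]
[[0.486, 0.127, 0.014], [0.494, 0.128, 0.013], [0.483, 0.128, 0.01], [0.501, 0.128, 0.013], [0.507, 0.128, 0.014], [0.504, 0.128, 0.011], [0.549, 0.13, 0.007], [0.499, 0.13, 0.017], [0.483, 0.13, 0.012], [0.496, 0.13, 0.014], [0.488, 0.13, 0.011], [0.507, 0.131, 0.011], [0.488, 0.133, 0.013], [0.491, 0.133, 0.01], [0.496, 0.133, 0.01], [0.488, 0.135, 0.014], [0.486, 0.136, 0.01], [0.488, 0.138, 0.009], [0.493, 0.139, 0.007], [0.514, 0.142, 0.008], [0.504, 0.144, 0.007], [0.477, 0.204, 0.052], [0.469, 0.205, 0.06], [0.482, 0.205, 0.046], [0.469, 0.207, 0.065], [0.467, 0.207, 0.063], [0.477, 0.207, 0.049], [0.489, 0.208, 0.033], [0.482, 0.208, 0.043], [0.492, 0.209, 0.026], [0.469, 0.21, 0.063], [0.495, 0.211, 0.019], [0.489, 0.211, 0.03], [0.492, 0.212, 0.027], [0.494, 0.212, 0.024], [0.464, 0.214, 0.065], [0.464, 0.217, 0.063], [0.497, 0
[... 2823 characters left out ...]
, [0.517, 0.244, 0.013], [0.52, 0.244, 0.015], [0.496, 0.244, 0.009], [0.511, 0.245, 0.015], [0.46, 0.245, 0.054], [0.468, 0.245, 0.046], [0.491, 0.245, 0.012], [0.522, 0.246, 0.015], [0.518, 0.246, 0.014], [0.51, 0.246, 0.014], [0.522, 0.247, 0.011], [0.471, 0.247, 0.034], [0.534, 0.247, 0.01], [0.525, 0.247, 0.014], [0.546, 0.248, 0.008], [0.516, 0.248, 0.014], [0.477, 0.249, 0.03], [0.472, 0.249, 0.042], [0.523, 0.25, 0.008], [0.552, 0.25, 0.01], [0.527, 0.25, 0.01], [0.476, 0.25, 0.028], [0.543, 0.251, 0.009], [0.484, 0.251, 0.02], [0.555, 0.251, 0.008], [0.55, 0.252, 0.008], [0.539, 0.254, 0.011], [0.561, 0.254, 0.011], [0.552, 0.254, 0.01], [0.559, 0.256, 0.009], [0.555, 0.259, 0.011]]
```

View pics/crop1.png

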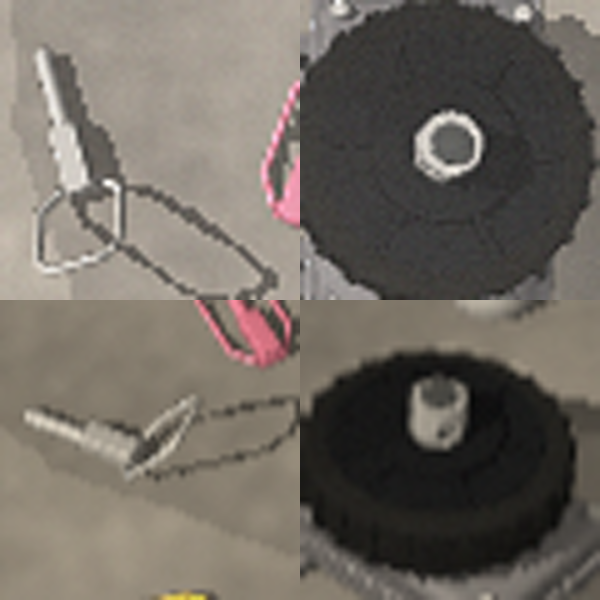

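```bash
python3 - <<'E'
from h import *
for c,ax in(('side',(279.3,152.2)),):
    p=w(c,*ax,z=.104);print('mouth',p)
    for C in((.5968,-.1312),(.5985,-.1315)):
        print(np.degrees(np.arctan2(p[1]-C[1],p[0]-C[0])),np.hypot(p[0]-C[0],p[1]-C[1]))
    for a in range(110,185,10):
        a=np.radians(a);print(round(np.degrees(a)),px(c,[.597+.015*np.cos(a),-.1312+.015*np.sin(a),.104]).round(1))
for c in('top','side'):
    d=np.load(f'pics/{c}_d.npy');v,u=np.nonzero(d>0)
    m=camera_model(c);K,R,tt=map(np.array,(m['K'],m['R'],m['t']))
    P=((np.linalg.inv(K)@np.vstack([u,v,np.ones_like(u)])*d[v,u]).T-tt)@R
    k=(P[:,0]>.49)&(P[:,0]<.58)&(P[:,1]>.222)&(P[:,1]<.27)&(P[:,2]>.0065)&(P[:,2]<.019);q=P[k]
    im=np.load(f'pics/{c}_i.npy')
    vx,vy,x0,y0=cv2.fitLine(q[q[:,0]>.502][:,:2].astype(np.float32),cv2.DIST_HUBER,0,.01,.01).ravel()
    s=(q[:,0]-x0)*vx+(q[:,1]-y0)*vy; n=-(q[:,0]-x0)*vy+(q[:,1]-y0)*vx
    print(c,x0,y0,np.degrees(np.arctan2(vy,vx)))
    o=np.argsort(s);print(np.round(np.c_[s,n,q[:,2]][o]*1000).astype(int).tolist())
E
```

```text
mouth [ 0.58439942 -0.12294066  0.104     ]
146.33460828535064 0.01489937000827473
148.7413896913346 0.016495114928408057
110 [276.4 152.1]
120 [277.1 152.2]
130 [277.9 152.3]
140 [278.8 152.3]
150 [279.5 152.1]
160 [280.3 151.9]
170 [280.9 151.6]
180 [281.5 151.2]
top 0.524191 0.24119031 19.83707
[[-31, 1, 7], [-31, 3, 11], [-30, -3, 13], [-30, 13, 12], [-30, 6, 7], [-29, 8, 11], [-29, 0, 10], [-29, 17, 9], [-28, 2, 10], [-28, -6, 8], [-28, -4, 14], [-27, 5, 9], [-27, 13, 9], [-27, 6, 17], [-27, -2, 15], [-26, 1, 13], [-26, -6, 7], [-25, 3, 15], [-25, -4, 10], [-24, 6, 13], [-24, -2, 10], [-23, 0, 11], [-23, 9, 8], [-23, 2, 15], [-22, -5, 9], [-22, 5, 12], [-22, -3, 11], [-21, -1, 17], [-21, 8, 11], [-20, 1, 14], [-20, -6, 7], [-19, -4, 14], [-19, 4, 14], [-18, -1, 12], [-18, 8, 9], [-17, 2, 9], [-17, -5, 13], [-17, 4, 11], [-16, 6, 14], [-16, -2, 13], [-15, 0, 13], [-15, -6, 15], [-14, 3, 11], [-13, -3, 12], [-13, 6, 10], [-13, 7, 14], [-13, 0, 12], [-12, -7, 13], [-12, 2, 10], [-11, 4, 14], [-11, -4, 13], [-10, -2, 16], [-10, 7, 12], [-9, 1, 13], [-9, 3, 14], [-8, -5, 12], [-8, -2
[... 1470 characters left out ...]
, -1, 13], [-21, -1, 17], [-21, 5, 10], [-20, 3, 11], [-19, 0, 18], [-19, 1, 13], [-18, -6, 14], [-18, 6, 14], [-17, 5, 7], [-17, 3, 14], [-16, -5, 14], [-15, 0, 15], [-15, 7, 8], [-13, 4, 9], [-13, -8, 12], [-13, 2, 11], [-13, -4, 13], [-12, 1, 15], [-12, 6, 16], [-12, -1, 17], [-12, -6, 15], [-11, 5, 8], [-10, 2, 14], [-8, -6, 11], [-7, 4, 10], [-6, -4, 9], [-4, -1, 11], [-2, 1, 7], [-1, -1, 10], [-1, -2, 13], [0, 3, 8], [1, 2, 12], [4, -4, 8], [5, 1, 9], [5, 0, 11], [6, 4, 11], [9, 0, 9], [10, 3, 13], [11, 3, 7], [11, -4, 8], [13, -2, 9], [15, 1, 7], [16, -1, 8], [17, -3, 10], [18, 1, 10], [20, 3, 7], [20, -3, 8], [21, 2, 9], [21, 0, 12], [23, 4, 11], [25, 0, 9], [26, -2, 11], [29, 0, 7]]
```

servo_tool(xyz=[[0.143,-0.146,0],[0.143,-0.146,0],[0.143,-0.146,0],[0.143,-0.146,0],[0.143,-0.146,0],[0.143,-0.146,0],[0.143,-0.146,0],[0.143,-0.146,0]], rotation=[[0,0,0],[0,0,0],[0,0,0],[0,0,0],[0,0,0],[0,0,0],[0,0,0],[0,0,0]], fingers=0.1, newtons=15)

```text
t: 1.6
tcp_pos: [0.3958, -0.0463, 0.228]
orientation: [3.082, 0.597, 0.006]
wrist_force: [1.4, -1.1, -0.7]
gripper_width: 0.0426
```

servo_tool(xyz=[[0.143,-0.146,0],[0.143,-0.146,0],[0.143,-0.146,0],[0.143,-0.146,0],[0.143,-0.146,0.05],[0,0,0.1],[0,0,0]], rotation=[[0,0,0.005],[0,0,0],[0,0,0],[0,0,0],[0,0,0],[0,0,0],[0,0,0]])

```text
t: 2.48
tcp_pos: [0.5207, 0.2423, 0.1834]
orientation: [3.09, 0.556, 0.011]
wrist_force: [-0.2, -0.3, 0.5]
gripper_width: 0.0423
```

```bash
cat > go.py <<'E'
# usage: go.py x y z yawdeg -> tool-frame shift fractions
import sys
from h import *
from scipy.spatial.transform import Rotation as Ro
s=state();R=Ro.from_rotvec(s['orientation']);M=R.as_matrix()
yaw=np.degrees(np.arctan2(M[1,0],M[0,0]))
print('tcp',s['tcp_pos'].round(4),'yaw',yaw.round(2),'zax',M[:,2].round(3),'F',s['wrist_force'].round(1),'t',s['t'],'w',round(s['gripper_width'],4),'j6',s['joint_pos'][5].round(2))
if len(sys.argv)>4:
    T=np.array(list(map(float,sys.argv[1:4])))
    y=np.radians(float(sys.argv[4]));c,n=np.cos(y),np.sin(y)
    G=np.array([[c,n,0],[n,-c,0],[0,0,-1]])
    print('shift',(M.T@(T-s['tcp_pos'])/.3).round(4),'rot',(Ro.from_matrix(M.T@G).as_rotvec()/2/np.pi).round(4))
E
python3 go.py .5143 .2378 .0245 19.8
```

```text
tcp [0.5207 0.2423 0.1834] yaw 20.39 zax [ 0.007 -0.001 -1.   ] F [-0.2 -0.3  0.5] t 2.475 w 0.0423 j6 1.59
shift [-0.0288  0.0046  0.5295] rot [ 0.0006 -0.001   0.0016]
```

servo_tool(xyz=[[-0.029,0.005,0],[0,0,0.15],[0,0,0.15],[0,0,0.15],[0,0,0.06],[0,0,0]], rotation=[[0,-0.001,0.0016],[0,0,0],[0,0,0],[0,0,0],[0,0,0],[0,0,0]])

```text
t: 3.22
tcp_pos: [0.5163, 0.2349, 0.0369]
orientation: [3.096, 0.529, 0.021]
wrist_force: [0.8, -0.7, 0.0]
gripper_width: 0.0425
```

```bash
python3 go.py .5143 .2378 .0245 19.8
```

```text
tcp [0.5163 0.2349 0.0369] yaw 19.41 zax [ 0.013  0.001 -1.   ] F [ 0.8 -0.7  0. ] t 3.225 w 0.0425 j6 1.6
shift [-0.0036 -0.0114  0.0413] rot [ 0.0005 -0.002  -0.0011]
```

servo_tool(xyz=[[-0.004,-0.011,0.02],[0,0,0.021],[0,0,0]], rotation=[[0.0005,-0.002,-0.001],[0,0,0],[0,0,0]])

```text
t: 3.6
tcp_pos: [0.5158, 0.2384, 0.0279]
orientation: [-3.094, -0.539, -0.008]
wrist_force: [0.4, 0.9, 0.9]
gripper_width: 0.0422
```

```bash
python3 go.py .5143 .2378 .0245 19.8; python3 - <<'E'
from h import *
shot('side','side1',crop=(180,190,300,280),scale=5)
E
```

```text
tcp [0.5158 0.2384 0.0279] yaw 19.77 zax [ 0.005  0.002 -1.   ] F [0.4 0.9 0.9] t 3.6 w 0.0422 j6 1.59
shift [-0.0055  0.0001  0.0114] rot [-0.     -0.0008 -0.0001]
```

View pics/side1.png

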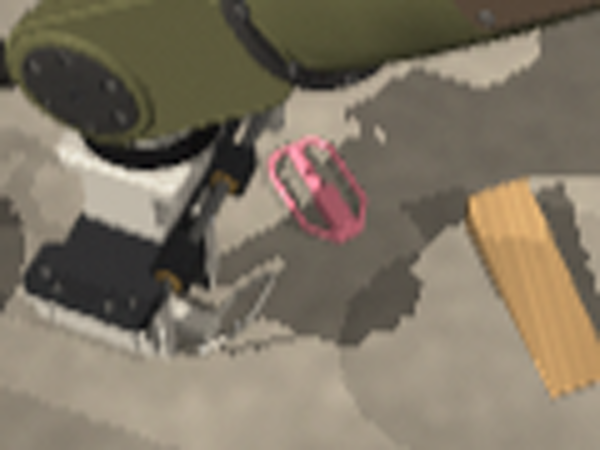

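servo_tool(xyz=[[-0.005,0,0.012],[0,0,0.002]], rotation=[[0,-0.001,0],[0,0,0]])

```text
t: 3.9
tcp_pos: [0.5147, 0.238, 0.0242]
orientation: [-3.095, -0.54, 0.001]
wrist_force: [-0.1, 0.0, -0.1]
gripper_width: 0.0425
```

servo_tool(xyz=[[0,0,0],[0,0,0],[0,0,0],[0,0,0]], rotation=[[0,0,0],[0,0,0],[0,0,0],[0,0,0]], fingers=1, newtons=25)

```text
t: 4.4
tcp_pos: [0.5147, 0.238, 0.0242]
orientation: [-3.095, -0.54, 0.001]
wrist_force: [-0.4, 0.3, -0.6]
gripper_width: 0.0137
```

```bash
python3 go.py .5143 .2378 .0245 19.8
```

```text
tcp [0.5147 0.238  0.0242] yaw 19.78 zax [-0.001  0.    -1.   ] F [-0.4  0.3 -0.6] t 4.4 w 0.0137 j6 1.59
shift [-0.0014  0.0003 -0.001 ] rot [-0.      0.0001 -0.0001]
```

servo_tool(xyz=[[0,0,-0.12],[0,0,-0.14],[0,0,-0.14],[0,0,-0.1],[0,0,0],[0,0,0]], rotation=[[0,0,0.0],[0,0,0.029],[0,0,0.029],[0,0,0.029],[0,0,0.029],[0,0,0.029]])

```text
t: 5.15
tcp_pos: [0.5142, 0.2377, 0.1786]
orientation: [3.004, -0.915, -0.003]
wrist_force: [-0.3, -0.8, -0.7]
gripper_width: 0.0136
```

```bash
python3 go.py .5237 -.0833 .14 -33
```

```text
tcp [0.5142 0.2377 0.1786] yaw -33.87 zax [-0.002 -0.001 -1.   ] F [-0.3 -0.8 -0.7] t 5.15 w 0.0136 j6 2.53
shift [0.6227 0.8707 0.1294] rot [ 0.0003  0.0002 -0.0024]
```

servo_tool(xyz=[[0.096,0.134,0],[0.096,0.134,0],[0.096,0.134,0],[0.096,0.134,0],[0.096,0.134,0],[0.096,0.134,0],[0.06,0.08,0],[0,0,0.06]], rotation=[[0,0,0],[0,0,0],[0,0,0],[0,0,0],[0,0,0],[0,0,0],[0,0,0],[0,0,0]])

```text
t: 6.15
tcp_pos: [0.5236, -0.0992, 0.1613]
orientation: [3.003, -0.919, 0.001]
wrist_force: [-0.0, 0.7, -1.5]
gripper_width: 0.0136
```

```bash
python3 go.py .5237 -.0833 .1237 -33
```

```text
tcp [ 0.5236 -0.0992  0.1613] yaw -34.05 zax [ 0.    -0.001 -1.   ] F [-0.   0.7 -1.5] t 6.15 w 0.0136 j6 1.91
shift [-0.0295 -0.0443  0.1252] rot [ 0.0002 -0.0002 -0.0029]
```

servo_tool(xyz=[[-0.029,-0.044,0],[0,0,0.07],[0,0,0.055],[0,0,0]], rotation=[[0,0,-0.003],[0,0,0],[0,0,0],[0,0,0]])

```text
t: 6.65
tcp_pos: [0.5238, -0.0801, 0.1235]
orientation: [3.013, -0.885, 0.0]
wrist_force: [1.1, 0.4, -0.8]
gripper_width: 0.0138
```

```bash
python3 go.py .5237 -.0833 .1237 -33; python3 - <<'E'
from h import *
a,_=shot('side','s2');b,_=shot('top','t2')
f=lambda im,x,y,ww:cv2.resize(im[y:y+60,x:x+ww],(390,300*390*60//(ww*300)),interpolation=cv2.INTER_CUBIC)
o=np.hstack([f(a,240,120,65),f(b,285,155,65)])
cv2.imwrite('pics/c2.png',o[:,:,::-1])
E
```

```text
tcp [ 0.5238 -0.0801  0.1235] yaw -32.74 zax [-0.    -0.001 -1.   ] F [ 1.1  0.4 -0.8] t 6.65 w 0.0138 j6 1.92
shift [ 0.0056  0.0091 -0.0008] rot [ 0.0001 -0.0001  0.0007]
```

View pics/c2.png

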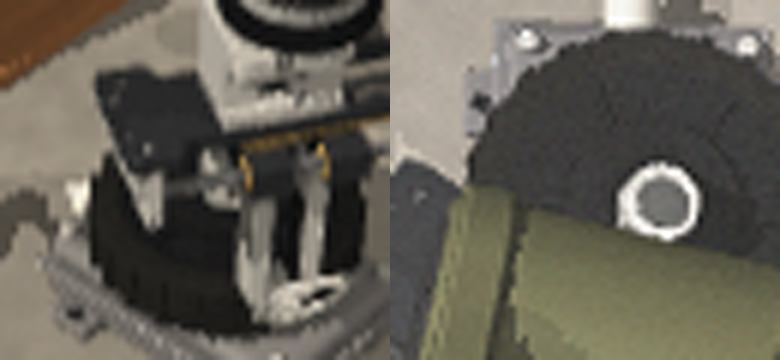

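```bash
python3 - <<'E'
from h import *
T=np.array([.5238,-.0801,.104]);y=np.radians(-32.74);ux=np.array([np.cos(y),np.sin(y),0])
for n,X in(('tip',T+ux*.0526),('sh',T+ux*.0136),('tcp',T),('axle',[.5975,-.1313,.122]),('boss',[.5975,-.1313,.096])):
    p=px('side',X);print(n,((p-[240,120])*6).round())
a=np.load('pics/side_i.npy')
p=cv2.resize(a[130:165,255:300],None,fx=16,fy=16,interpolation=cv2.INTER_CUBIC);cv2.imwrite('pics/c3.png',p[:,:,::-1])
for n,X in(('tip',T+ux*.0526),('sh',T+ux*.0136)): print(n,((px('side',X)-[255,130])*16).round())
E
```

```text
tip [242. 221.]
sh [265. 271.]
tcp [274. 289.]
axle [228. 149.]
boss [226. 185.]
tip [406. 429.]
sh [468. 562.]
```

View pics/c3.png

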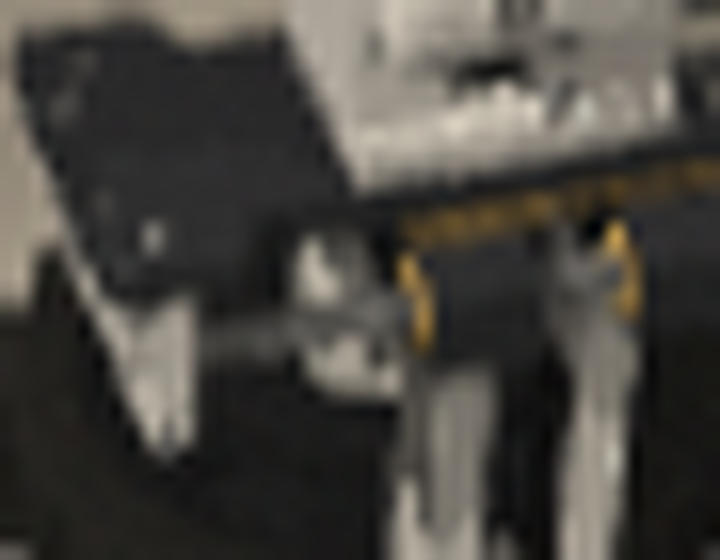

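```bash
python3 go.py .5383 -.0914 .1238 -34
```

```text
tcp [ 0.5244 -0.0805  0.1246] yaw -32.77 zax [ 0.002 -0.001 -1.   ] F [-0.3 -0.7  0.2] t 6.75 w 0.0134 j6 1.92
shift [0.0587 0.0053 0.0029] rot [ 0.     -0.0004  0.0034]
```

servo_tool(xyz=[[0.03,0.005,0.003],[0.029,0,0],[0,0,0]], rotation=[[0,0,0.003],[0,0,0],[0,0,0]], newtons=15)

```text
t: 7.12
tcp_pos: [0.5402, -0.0926, 0.1254]
orientation: [3.004, -0.917, 0.008]
wrist_force: [-0.3, -0.3, 0.2]
gripper_width: 0.014
```

```bash
python3 go.py .5383 -.0914 .1238 -34
```

```text
tcp [ 0.5402 -0.0926  0.1254] yaw -33.93 zax [ 0.004 -0.002 -1.   ] F [-0.3 -0.3  0.2] t 7.125 w 0.014 j6 1.93
shift [-0.0075  0.0003  0.0052] rot [-0.0001 -0.0008  0.0002]
```

servo_tool(xyz=[[0,0,0.005],[0.006,0,0],[0.006,0,0],[0.006,0,0]], rotation=[[0,-0.0008,0],[0,0,0],[0,0,0],[0,0,0]])

```text
t: 7.62
tcp_pos: [0.5448, -0.0958, 0.1237]
orientation: [-3.004, 0.917, 0.001]
wrist_force: [0.2, 0.6, -1.6]
gripper_width: 0.0139
```

```bash
python3 go.py .5461 -.0966 .1238 -34
```

```text
tcp [ 0.5448 -0.0958  0.1237] yaw -33.93 zax [-0.     0.001 -1.   ] F [ 0.2  0.6 -1.6] t 7.625 w 0.0139 j6 1.92
shift [ 0.0052 -0.0002 -0.0003] rot [-0.0001  0.0001  0.0002]
```

servo_tool(xyz=[[0.006,0,0],[0.006,0,0]], rotation=[[0,0,0],[0,0,0]])

```text
t: 7.88
tcp_pos: [0.547, -0.0973, 0.1234]
orientation: [-3.004, 0.916, 0.006]
wrist_force: [-10.3, 6.9, 2.2]
gripper_width: 0.0139
```

servo_tool(xyz=[[0.006,0,0],[0.006,0,0]], rotation=[[0,0,0],[0,0,0]])

```text
t: 8.12
tcp_pos: [0.5477, -0.0978, 0.1223]
orientation: [-3.003, 0.915, 0.019]
wrist_force: [-9.1, 6.7, 1.9]
gripper_width: 0.0138
```

```bash
python3 go.py .5461 -.0966 .1238 -34
```

```text
tcp [ 0.5477 -0.0978  0.1223] yaw -33.91 zax [-0.011  0.006 -1.   ] F [-9.1  6.7  1.9] t 8.125 w 0.0138 j6 1.92
shift [-0.0067 -0.0003 -0.0048] rot [0.0002 0.0019 0.0003]
```

servo_tool(xyz=[[-0.003,0,-0.004],[0.002,0.0144,0],[0.002,0.0144,0],[0.002,0.0144,0],[0.002,0.0144,0],[0.002,0.0144,0]], rotation=[[0,0.002,0],[0,0,-0.0111],[0,0,-0.0111],[0,0,-0.0111],[0,0,-0.0111],[0,0,-0.0111]])

```text
t: 8.88
tcp_pos: [0.5396, -0.117, 0.1233]
orientation: [3.12, -0.362, -0.001]
wrist_force: [-0.2, 1.8, -0.9]
gripper_width: 0.0141
```

```bash
cat > arc.py <<'E'
from h import *
s=state();M=cv2.Rodrigues(s['orientation'])[0];C=np.array([.598,-.1316]);d=s['tcp_pos'][:2]-C
x=M[:2,0]/np.hypot(*M[:2,0]);yv=M[:2,1]/np.hypot(*M[:2,1])
print('t',s['t'],'r',(np.hypot(*d)*1e3).round(1),'phi',np.degrees(np.arctan2(d[1],d[0])).round(1)%360,'yaw+180',np.degrees(np.arctan2(x[1],x[0])).round(1)+180,'off_y mm',(d@yv*1e3).round(1),'z',s['tcp_pos'][2].round(4),'zax(tool x,y)',(M[0,2]*x[0]+M[1,2]*x[1]).round(3),(M[:2,2]@yv).round(3),'F x,y,z',(s['wrist_force'][:2]@x).round(1),(s['wrist_force'][:2]@yv).round(1),s['wrist_force'][2].round(1),'M',s['moment'].round(2))
E
python3 arc.py
```

```text
t 8.875 r 60.2 phi 166.0 yaw+180 166.8 off_y mm -0.8 z 0.1233 zax(tool x,y) -0.001 0.0 F x,y,z -0.6 -1.7 -0.9 M [0.42 0.12 0.13]
```

servo_tool(xyz=[[0.004,0.0144,0],[0.004,0.0144,0],[0.004,0.0108,0],[0.004,0.0108,0]], rotation=[[0,0,-0.0111],[0,0,-0.0111],[0,0,-0.0083],[0,0,-0.0083]])

```text
t: 9.38
tcp_pos: [0.5423, -0.1324, 0.1235]
orientation: [-3.141, -0.035, 0.0]
wrist_force: [-0.3, 1.9, -0.2]
gripper_width: 0.0139
```

```bash
python3 arc.py
```

```text
t 9.375 r 55.7 phi 180.9 yaw+180 181.3 off_y mm -0.4 z 0.1235 zax(tool x,y) -0.0 -0.0 F x,y,z -0.3 -1.9 -0.2 M [0.42 0.2  0.1 ]
```

servo_tool(xyz=[[0.007,0,0],[0.007,0,0],[0.007,0,0]], rotation=[[0,0,0],[0,0,0],[0,0,0]])

```text
t: 9.75
tcp_pos: [0.5492, -0.1323, 0.1237]
orientation: [3.141, 0.031, 0.001]
wrist_force: [0.3, -0.3, -0.3]
gripper_width: 0.0139
```

```bash
python3 arc.py
```

```text
t 9.75 r 48.8 phi 180.8 yaw+180 181.1 off_y mm -0.3 z 0.1237 zax(tool x,y) 0.001 0.0 F x,y,z 0.3 0.3 -0.3 M [0.12 0.02 0.03]
```

servo_tool(xyz=[[0.009,0,0],[0.009,0,0],[0.009,0,0],[0.009,0,0],[0.009,0,0]], rotation=[[0,0,0],[0,0,0],[0,0,0],[0,0,0],[0,0,0]])

```text
t: 10.38
tcp_pos: [0.5638, -0.1319, 0.1237]
orientation: [3.141, 0.03, 0.002]
wrist_force: [-0.2, 0.1, -0.5]
gripper_width: 0.0139
```

```bash
python3 arc.py
```

```text
t 10.375 r 34.2 phi 180.6 yaw+180 181.1 off_y mm -0.3 z 0.1237 zax(tool x,y) 0.001 0.001 F x,y,z -0.2 -0.1 -0.5 M [0.12 0.01 0.05]
```

servo_tool(xyz=[[0.006,0,0],[0.006,0,0],[0.005,0,0]], rotation=[[0,0,0],[0,0,0],[0,0,0]])

```text
t: 10.75
tcp_pos: [0.5693, -0.1319, 0.1237]
orientation: [3.141, 0.03, 0.002]
wrist_force: [-0.2, 0.8, -0.9]
gripper_width: 0.0137
```

servo_tool(xyz=[[0.005,0,0],[0.005,0,0],[0.005,0,0]], rotation=[[0,0,0],[0,0,0],[0,0,0]])

```text
t: 11.12
tcp_pos: [0.5716, -0.1318, 0.1233]
orientation: [-3.141, -0.03, 0.01]
wrist_force: [-11.4, 1.0, 3.9]
gripper_width: 0.0139
```

```bash
python3 arc.py
```

```text
t 11.125 r 26.4 phi 180.4 yaw+180 181.1 off_y mm -0.3 z 0.1233 zax(tool x,y) -0.006 -0.0 F x,y,z -11.4 -1.2 3.9 M [0.1  2.05 0.01]
```

servo_tool(xyz=[[0,0,0],[0,0,0]], rotation=[[0,0,0],[0,0,0]])

```text
t: 11.38
tcp_pos: [0.5712, -0.1318, 0.1233]
orientation: [-3.141, -0.03, 0.012]
wrist_force: [-0.9, 0.0, -0.4]
gripper_width: 0.0138
```

servo_tool(xyz=[[0,0,0],[0,0,0],[0,0,0]], rotation=[[0,0,0],[0,0,0],[0,0,0]], fingers=0.6)

```text
t: 11.75
tcp_pos: [0.5718, -0.132, 0.1236]
orientation: [3.141, 0.03, -0.009]
wrist_force: [-0.5, 0.1, 0.7]
gripper_width: 0.0187
```

```bash
python3 arc.py;python3 - <<'E'
from h import *
a,_=shot('side','s3');b,_=shot('top','t3')
f=lambda im,x,y,ww:cv2.resize(im[y:y+60,x:x+ww],(390,360),interpolation=cv2.INTER_CUBIC)
cv2.imwrite('pics/c4.png',np.hstack([f(a,240,115,65),f(b,290,155,65)])[:,:,::-1])
E
```

```text
t 11.75 r 26.2 phi 180.8 yaw+180 181.1 off_y mm -0.1 z 0.1236 zax(tool x,y) -0.006 0.0 F x,y,z -0.5 -0.1 0.7 M [0.09 0.06 0.04]
```

View pics/c4.png

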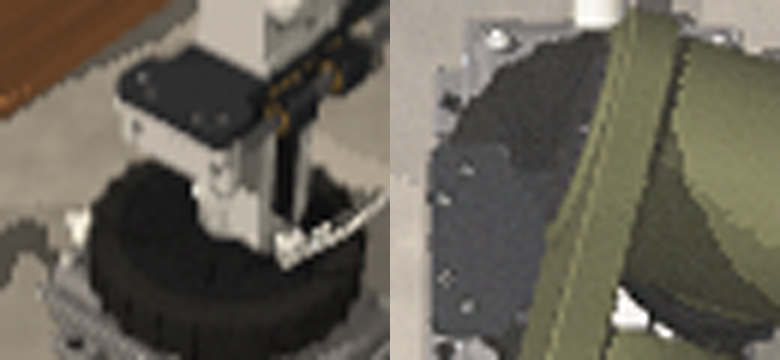

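```bash
python3 - <<'E'
from h import *
from itertools import product
P=np.array([.552,-.132,.104])
for a,roll in product((1.85,2.0,2.2),(-30,0,30)):
    r=np.radians(roll);L=.07
    up=np.array([0,np.sin(r),np.cos(r)]);lat=np.array([0,np.cos(r),-np.sin(r)])
    f=lambda s,l:((px('side',P+s*(np.array([1,0,0])*np.cos(a)+up*np.sin(a))+lat*l)-[240,115])*6).round().tolist()
    print(a,roll,f(0,0),'end',f(L,0),'L mid',f(L/2,.02),'R mid',f(L/2,-.02))
E
```

```text
1.85 -30 [294.0, 242.0] end [371.0, 143.0] L mid [313.0, 196.0] R mid [350.0, 191.0]
1.85 0 [294.0, 242.0] end [332.0, 162.0] L mid [288.0, 223.0] R mid [336.0, 184.0]
1.85 30 [294.0, 242.0] end [289.0, 209.0] L mid [269.0, 257.0] R mid [314.0, 195.0]
2.0 -30 [294.0, 242.0] end [384.0, 158.0] L mid [319.0, 203.0] R mid [357.0, 198.0]
2.0 0 [294.0, 242.0] end [347.0, 176.0] L mid [296.0, 230.0] R mid [343.0, 191.0]
2.0 30 [294.0, 242.0] end [307.0, 220.0] L mid [278.0, 263.0] R mid [322.0, 200.0]
2.2 -30 [294.0, 242.0] end [397.0, 181.0] L mid [325.0, 214.0] R mid [363.0, 209.0]
2.2 0 [294.0, 242.0] end [365.0, 197.0] L mid [304.0, 240.0] R mid [352.0, 201.0]
2.2 30 [294.0, 242.0] end [329.0, 237.0] L mid [289.0, 271.0] R mid [333.0, 208.0]
```

servo_tool(xyz=[[0,0,-0.04],[0,0,-0.09],[0,0,-0.09],[0,0,-0.09],[0,0,0],[-0.13,0,0],[-0.14,0,0]], rotation=[[0,0,0],[0,0,0],[0,0,0],[0,0,0],[0,0,0],[0,0,0],[0,0,0]])

```text
t: 12.72
tcp_pos: [0.4904, -0.1333, 0.2212]
orientation: [3.141, 0.032, -0.008]
wrist_force: [1.1, -1.3, 0.5]
gripper_width: 0.019
```

```bash
python3 arc.py;python3 - <<'E'
from h import *
a,_=shot('side','s4');b,_=shot('top','t4')
f=lambda im,x,y,ww:cv2.resize(im[y:y+60,x:x+ww],(390,360),interpolation=cv2.INTER_CUBIC)
cv2.imwrite('pics/c5.png',np.hstack([f(a,240,115,65),f(b,290,155,65)])[:,:,::-1])
E
```

```text
t 12.725 r 107.6 phi 180.9 yaw+180 181.2 off_y mm -0.5 z 0.2212 zax(tool x,y) -0.005 0.0 F x,y,z 1.1 1.3 0.5 M [-0.01 -0.    0.  ]
```

View pics/c5.png

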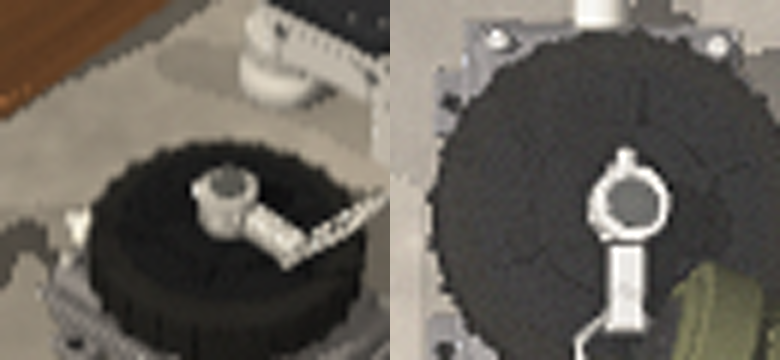

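```bash
python3 - <<'E'
from h import *
for c in('top','side'):
    d=np.load(f'pics/{c}_d.npy');v,u=np.nonzero(d>0)
    m=camera_model(c);K,R,tt=map(np.array,(m['K'],m['R'],m['t']))
    P=((np.linalg.inv(K)@np.vstack([u,v,np.ones_like(u)])*d[v,u]).T-tt)@R
    k=(P[:,0]>.47)&(P[:,0]<.56)&(abs(P[:,1]+.132)<.06)&(P[:,2]>.1)&(P[:,2]<.19);q=P[k]
    print(c,(q[np.argsort(q[:,2])]*1000).round().astype(int).tolist())
b=np.load('pics/top_i.npy');a=np.load('pics/side_i.npy')
cv2.imwrite('pics/c6.png',np.hstack([cv2.resize(b[190:240,290:350],(400,333),interpolation=cv2.INTER_CUBIC),cv2.resize(a[130:170,270:318],(400,333),interpolation=cv2.INTER_CUBIC)])[:,:,::-1])
E
```

```text
top [[551, -140, 100], [553, -143, 101], [553, -123, 101], [548, -131, 101], [548, -133, 102], [548, -135, 103], [550, -125, 103], [551, -137, 104], [550, -118, 104], [558, -125, 104], [550, -121, 104], [555, -125, 105], [553, -130, 105], [560, -125, 105], [550, -135, 105], [550, -128, 105], [553, -125, 106], [555, -137, 106], [555, -139, 106], [553, -139, 107], [550, -130, 108], [558, -139, 108], [553, -137, 108], [555, -134, 108], [555, -130, 108], [557, -137, 108], [552, -127, 108], [553, -134, 108], [560, -132, 108], [557, -129, 108], [550, -132, 109], [555, -132, 109], [547, -117, 109], [545, -115, 109], [557, -134, 109], [557, -127, 109], [555, -127, 109], [552, -132, 110], [560, -139, 110], [560, -136, 110], [560, -127, 110], [557, -132, 110], [560, -134, 110], [545, -113, 111], [547, -115, 111], [559, -129, 111], [542, -112, 116], [540, -114, 118], [540, -111, 119], [537, -111, 121], [535, -111, 122], [537, -113, 125], [532, -110, 126], [535, -113, 128], [532, -112, 129], [527, -112, 133], [530, -112, 133], [525, -112, 135], [527, -114, 136], [525, -114, 138], [522, -111, 140
[... 442 characters left out ...]
548, -146, 111], [545, -153, 113], [544, -147, 113], [543, -110, 114], [539, -110, 116], [539, -149, 119], [536, -150, 120], [539, -110, 120], [535, -109, 124], [536, -151, 124], [532, -110, 125], [532, -150, 127], [529, -151, 128], [532, -109, 130], [527, -112, 131], [529, -110, 131], [528, -150, 134], [526, -151, 134], [525, -110, 138], [523, -152, 140], [519, -112, 140], [521, -109, 141], [520, -112, 144], [514, -110, 149], [514, -114, 150], [512, -116, 150], [509, -122, 152], [510, -148, 154], [509, -142, 154], [512, -115, 154], [511, -139, 155], [509, -116, 156], [511, -144, 156], [508, -135, 156], [506, -123, 157], [509, -121, 157], [507, -128, 157], [509, -125, 158], [509, -131, 158]]
```

View pics/c6.png

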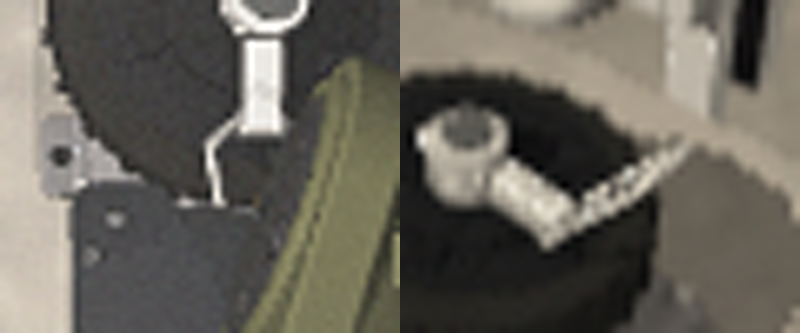

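servo_tool(xyz=[[-0.01,-0.006,0],[0,0,0.08],[0,0,0.08],[0,0,0.08],[0,0,0]], rotation=[[0,0,0],[0,0,0],[0,0,0],[0,0,0],[0,0,0]], fingers=1)

```text
t: 13.45
tcp_pos: [0.4869, -0.1309, 0.1463]
orientation: [-3.141, -0.031, 0.01]
wrist_force: [-0.0, -0.7, 0.3]
gripper_width: 0.0002
```

```bash
python3 arc.py;python3 go.py .485 -.1315 .154 1
```

```text
t 13.45 r 111.1 phi 179.6 yaw+180 181.1 off_y mm -2.9 z 0.1463 zax(tool x,y) -0.006 -0.0 F x,y,z -0.0 0.7 0.3 M [-0.04 -0.02  0.02]
tcp [ 0.4869 -0.1309  0.1463] yaw 1.14 zax [-0.006  0.    -1.   ] F [-0.  -0.7  0.3] t 13.45 w 0.0002 j6 1.22
shift [-0.0066  0.0018 -0.0255] rot [-0.0001  0.001   0.0004]
```

servo_tool(xyz=[[0,0,-0.027],[0.04,0,0],[0.04,0,0],[0.04,0,0],[0.04,0,0],[0.04,0,0],[0.04,0,0],[0,0,0]], rotation=[[0,0.001,0],[0,0,0],[0,0,0],[0,0,0],[0,0,0],[0,0,0],[0,0,0],[0,0,0]])

```text
t: 14.45
tcp_pos: [0.5661, -0.1294, 0.1575]
orientation: [3.141, 0.032, 0.005]
wrist_force: [-1.1, -0.2, -0.3]
gripper_width: 0.0004
```

```bash
python3 arc.py;python3 - <<'E'
from h import *
for c in('top','side'):
    _,d=grab_frame(c);v,u=np.nonzero(d>0)
    m=camera_model(c);K,R,tt=map(np.array,(m['K'],m['R'],m['t']))
    P=((np.linalg.inv(K)@np.vstack([u,v,np.ones_like(u)])*d[v,u]).T-tt)@R
    k=(P[:,0]>.5)&(P[:,0]<.65)&(abs(abs(P[:,1]+.132)-.02)<.005)&(P[:,2]>.105)&(P[:,2]<.19);q=P[k]
    print(c,(q[np.argsort(q[:,2])]*1000).round().astype(int).tolist()[::3])
E
```

```text
t 14.45 r 32.0 phi 176.1 yaw+180 181.2 off_y mm -2.8 z 0.1575 zax(tool x,y) 0.003 0.001 F x,y,z -1.1 0.2 -0.3 M [ 0.03  0.07 -0.01]
top []
side [[602, -117, 107], [558, -149, 112], [558, -113, 115], [559, -149, 120], [596, -114, 121], [559, -108, 127], [562, -112, 130], [567, -113, 135], [567, -113, 143], [571, -116, 147], [559, -117, 150], [559, -117, 154], [575, -112, 156], [572, -113, 157], [568, -117, 161], [572, -117, 163], [555, -116, 165], [577, -112, 167], [565, -116, 175], [561, -117, 177], [557, -116, 183]]
```

servo_tool(xyz=[[0.02,0.006,0.008],[0.03,0,0],[0.03,0,0],[0.03,0,0],[0.02,0,0],[0,0,0]], rotation=[[0,0,0],[0,0,0],[0,0,0],[0,0,0],[0,0,0],[0,0,0]])

```text
t: 15.3
tcp_pos: [0.6019, -0.1303, 0.15]
orientation: [-3.139, -0.031, 0.023]
wrist_force: [-8.6, -0.9, -4.9]
gripper_width: 0.0004
```

```bash
python3 arc.py
```

```text
t 15.3 r 4.1 phi 18.7 yaw+180 181.1 off_y mm -1.3 z 0.15 zax(tool x,y) -0.015 -0.003 F x,y,z -8.6 0.8 -4.9 M [-0.13  1.56  0.01]
```

servo_tool(xyz=[[-0.015,0,0],[-0.01,0,-0.06],[0,0,-0.06],[0,0,0]], rotation=[[0,0.002,0],[0,0,0],[0,0,0],[0,0,0]])

```text
t: 15.8
tcp_pos: [0.5959, -0.1306, 0.1899]
orientation: [-3.14, -0.031, -0.001]
wrist_force: [0.1, 0.1, -0.5]
gripper_width: 0.0006
```

servo_tool(xyz=[[0,0,0],[0,0,0]], rotation=[[0,0,0],[0,0,0]], fingers=0.74)

```text
t: 16.05
tcp_pos: [0.5961, -0.1305, 0.1902]
orientation: [-3.14, -0.031, -0.002]
wrist_force: [0.2, 0.6, -0.0]
gripper_width: 0.0121
```

```bash
python3 go.py .615 -.1315 .172 1.1;python3 - <<'E'
from h import *
for c in('top','side'):
    im,d=shot(c,c+'7');v,u=np.nonzero(d>0)
    m=camera_model(c);K,R,tt=map(np.array,(m['K'],m['R'],m['t']))
    P=((np.linalg.inv(K)@np.vstack([u,v,np.ones_like(u)])*d[v,u]).T-tt)@R
    k=(P[:,0]>.54)&(P[:,0]<.65)&(abs(P[:,1]+.132)<.025)&(P[:,2]>.098)&(P[:,2]<.15);q=P[k]
    print(c,(q[np.argsort(q[:,0])]*1000).round().astype(int).tolist()[::2])
b=np.load('pics/top_i.npy');a=np.load('pics/side_i.npy')
cv2.imwrite('pics/c8.png',np.hstack([cv2.resize(b[160:220,295:355],(380,380),interpolation=cv2.INTER_CUBIC),cv2.resize(a[115:165,250:300],(380,380),interpolation=cv2.INTER_CUBIC)])[:,:,::-1])
E
```

```text
tcp [ 0.5961 -0.1305  0.1902] yaw 1.14 zax [ 0.001  0.002 -1.   ] F [ 0.2  0.6 -0. ] t 16.05 w 0.0121 j6 1.27
shift [0.0629 0.0047 0.0606] rot [-0.0003 -0.0002  0.0001]
top [[575, -152, 126], [578, -148, 100]]
side [[546, -136, 102], [548, -122, 102], [548, -132, 103], [549, -123, 105], [550, -129, 109], [552, -122, 104], [552, -122, 108], [553, -118, 106], [554, -119, 100], [555, -135, 111], [556, -143, 109], [557, -123, 109], [557, -118, 103], [557, -144, 103], [559, -115, 109], [560, -147, 108], [562, -124, 105], [562, -150, 109], [562, -125, 99], [563, -125, 113], [563, -151, 112], [564, -111, 113], [566, -124, 107], [566, -154, 112], [566, -108, 117], [568, -131, 109], [568, -131, 113], [568, -127, 107], [569, -137, 109], [569, -112, 117], [571, -124, 108], [571, -149, 121], [572, -110, 117], [572, -131, 111], [573, -118, 98], [574, -155, 98], [574, -123, 111], [575, -108, 130], [575, -149, 123], [576, -126, 99], [576, -107, 99], [577, -118, 100], [578, -107, 132], [579, -124, 112], [580, -149, 128], [580, -149, 133], [581, -132, 110], [581, -127, 112], [583, -108, 133], [584, -
[... 291 characters left out ...]
 134], [590, -151, 142], [590, -155, 102], [591, -138, 121], [591, -119, 103], [592, -129, 122], [592, -147, 148], [593, -116, 109], [594, -117, 103], [594, -117, 112], [594, -111, 141], [595, -118, 119], [595, -115, 99], [596, -113, 143], [596, -134, 120], [597, -116, 106], [597, -116, 114], [598, -117, 109], [598, -118, 100], [598, -145, 150], [599, -123, 118], [599, -117, 146], [601, -120, 123], [601, -111, 99], [601, -121, 118], [602, -131, 124], [602, -117, 115], [604, -119, 118], [604, -124, 123], [605, -140, 120], [606, -113, 98], [608, -119, 106], [609, -125, 118], [609, -135, 120], [611, -123, 111], [613, -120, 98], [618, -116, 98], [619, -127, 98], [627, -112, 99], [638, -130, 98]]
```

View pics/c8.png

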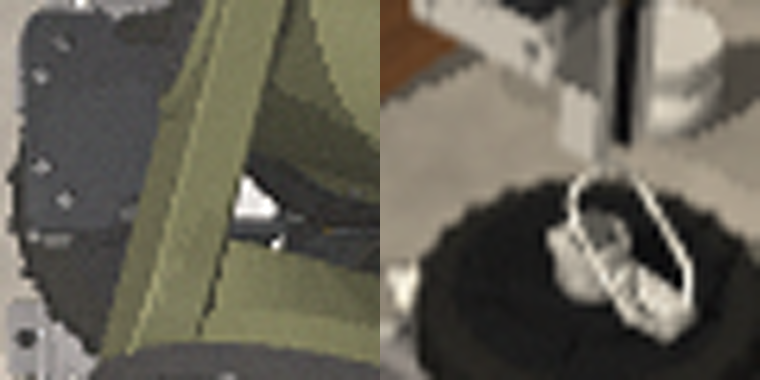

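servo_tool(xyz=[[0.033,0.003,0],[0.008,0,0.025],[0.008,0,0.025],[0.008,0,0.025],[0.008,0,0.025],[0,0,0]], rotation=[[0,0,0],[0,0,0],[0,0,0],[0,0,0],[0,0,0],[0,0,0]])

```text
t: 16.9
tcp_pos: [0.6168, -0.1308, 0.1564]
orientation: [-3.139, -0.031, 0.001]
wrist_force: [0.7, 0.7, -0.2]
gripper_width: 0.012
```

```bash
python3 go.py .6255 -.1315 .148 1.1
```

```text
tcp [ 0.6168 -0.1308  0.1564] yaw 1.14 zax [-0.001  0.002 -1.   ] F [ 0.7  0.7 -0.2] t 16.9 w 0.012 j6 1.28
shift [0.0289 0.0028 0.0281] rot [-0.0004  0.0001  0.0001]
```

servo_tool(xyz=[[0.015,0.003,0.01],[0.014,0,0.015],[0,0,0.02],[0,0,0]], rotation=[[0,0,0],[0,0,0],[0,0,0],[0,0,0]])

```text
t: 17.4
tcp_pos: [0.626, -0.1316, 0.1419]
orientation: [-3.139, -0.031, 0.002]
wrist_force: [0.0, 0.8, 0.3]
gripper_width: 0.0123
```

```bash
python3 go.py .6255 -.1315 .123 1.1;python3 - <<'E'
from h import *
im,d=shot('side','s9',crop=(250,120,300,160),scale=12)
E
```

```text
tcp [ 0.626  -0.1316  0.1419] yaw 1.14 zax [-0.001  0.002 -1.   ] F [0.  0.8 0.3] t 17.4 w 0.0123 j6 1.28
shift [-0.0015 -0.0003  0.0631] rot [-0.0004  0.0002  0.0001]
```

View pics/s9.png

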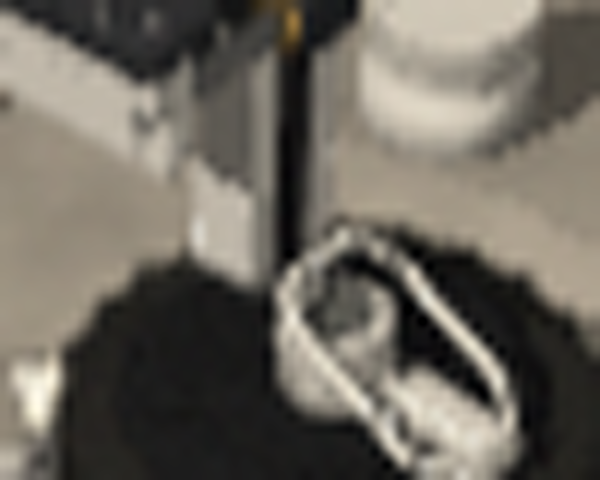

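```bash
python3 - <<'E'
from h import *
for a in(.2,.3,.4,.5,.6,.7):
    f=lambda y:((px('side',[.552+.07*np.cos(a),-.132+y,.104+.07*np.sin(a)])-[250,120])*12).round().tolist()
    print(a,f(.01),f(-.01))
for p in([.634,-.113,.1199],[.618,-.113,.1199],[.618,-.126,.1199]):print(((px('side',p)-[250,120])*12).round())
d=np.load('pics/side_d.npy')
for q in((345,235),(310,262),(290,290)):
    u,v=250+q[0]/12,120+q[1]/12
    print(q,[w('side',i,j,d=d[j,i]).round(3).tolist() for i in(int(u),int(u)+1) for j in(int(v-1),int(v))])
E
```

```text
0.2 [248.0, 289.0] [296.0, 253.0]
0.3 [254.0, 273.0] [302.0, 236.0]
0.4 [261.0, 258.0] [309.0, 221.0]
0.5 [271.0, 245.0] [319.0, 208.0]
0.6 [282.0, 234.0] [330.0, 197.0]
0.7 [295.0, 225.0] [344.0, 188.0]
[189. 278.]
[234. 305.]
[265. 280.]
(345, 235) [[0.642, -0.187, 0.09], [0.606, -0.14, 0.137], [0.64, -0.189, 0.09], [0.604, -0.143, 0.136]]
(310, 262) [[0.618, -0.141, 0.125], [0.608, -0.128, 0.134], [0.605, -0.129, 0.139], [0.606, -0.13, 0.135]]
(290, 290) [[0.604, -0.118, 0.135], [0.601, -0.115, 0.134], [0.613, -0.135, 0.118], [0.609, -0.13, 0.12]]
```

servo_tool(xyz=[[0,0,-0.07],[0,0,-0.03],[-0.03,0,0],[-0.027,0,0],[0,0,0]], rotation=[[0,0,0],[0,0,0],[0,0,0],[0,0,0],[0,0,0]])

```text
t: 18.08
tcp_pos: [0.607, -0.132, 0.172]
orientation: [-3.139, -0.031, 0.003]
wrist_force: [-0.9, 0.1, -0.2]
gripper_width: 0.0121
```

```bash
python3 go.py .610 -.1315 .160 1.1
```

```text
tcp [ 0.607 -0.132  0.172] yaw 1.14 zax [-0.002  0.003 -1.   ] F [-0.9  0.1 -0.2] t 18.075 w 0.0121 j6 1.28
shift [ 0.01   -0.0015  0.04  ] rot [-0.0004  0.0003  0.0001]
```

servo_tool(xyz=[[0.005,0,0.02],[0.005,0,0.02],[0.006,0,0.02],[0.006,0,0.018],[0,0,0]], rotation=[[0,0,0],[0,0,0],[0,0,0],[0,0,0],[0,0,0]])

```text
t: 18.7
tcp_pos: [0.614, -0.1317, 0.1456]
orientation: [-3.138, -0.031, 0.005]
wrist_force: [0.3, -0.2, 0.8]
gripper_width: 0.0122
```

```bash
python3 go.py .6225 -.1315 .148 1.1;python3 - <<'E'
from h import *
_,d=grab_frame('side');c='side';v,u=np.nonzero(d>0)
m=camera_model(c);K,R,tt=map(np.array,(m['K'],m['R'],m['t']))
P=((np.linalg.inv(K)@np.vstack([u,v,np.ones_like(u)])*d[v,u]).T-tt)@R
for s in(-.111,-.151):
    k=(P[:,0]>.56)&(P[:,0]<.65)&(abs(P[:,1]-s)<.006)&(P[:,2]>.105)&(P[:,2]<.15);q=P[k];print((q[np.argsort(q[:,0])]*1000).round().astype(int).tolist())
E
```

```text
tcp [ 0.614  -0.1317  0.1456] yaw 1.14 zax [-0.003  0.003 -1.   ] F [ 0.3 -0.2  0.8] t 18.7 w 0.0122 j6 1.28
shift [ 0.0283 -0.0001 -0.008 ] rot [-0.0005  0.0005  0.0001]
[[561, -108, 108], [565, -112, 107], [567, -110, 108], [569, -112, 109], [573, -107, 114], [573, -113, 105], [574, -113, 109], [578, -113, 112], [579, -109, 113], [582, -113, 113], [583, -108, 116], [589, -111, 115], [592, -110, 118], [595, -113, 118], [596, -109, 120], [596, -115, 107], [597, -115, 120], [600, -115, 118], [601, -110, 121], [601, -116, 108], [602, -116, 121], [604, -114, 121], [605, -114, 145], [605, -115, 140], [606, -111, 122], [606, -116, 135], [607, -112, 141], [608, -114, 122], [609, -114, 147], [609, -115, 134], [610, -115, 142], [610, -116, 124], [611, -111, 144], [611, -111, 148], [614, -115, 136], [614, -115, 148], [616, -113, 144], [617, -113, 147], [618, -114, 133], [618, -115, 137], [620, -112, 137], [621, -113, 145], [621, -113, 141], [621, -114, 148]]
[[561, -148, 110], [565, -148, 109], [568, -151, 109], [570, -149, 109], [572, -152, 110], [574, -149, 111], [576, -151, 112], [579, -150, 116], [579, -150, 111], [582, -148, 115], [589, -152, 113], [589, -152, 117], [590, -147, 119], [595, -154, 116], [595, -149, 120], [600, -149, 121], [603, -148, 125], [603, -148, 120], [604, -147, 149], [606, -145, 133], [606, -146, 128], [606, -151, 134], [606, -151, 142], [607, -151, 137], [608, -148, 122]]
```

servo_tool(xyz=[[0.015,0,0],[0.013,0,0],[0,0,0.013],[0,0,0.013],[0,0,0]], rotation=[[0,0,0],[0,0,0],[0,0,0],[0,0,0],[0,0,0]])

```text
t: 19.38
tcp_pos: [0.6232, -0.1315, 0.1379]
orientation: [-3.139, -0.031, 0.004]
wrist_force: [0.7, 0.5, -0.1]
gripper_width: 0.0126
```

```bash
python3 go.py .6225 -.1315 .123 1.1
```

```text
tcp [ 0.6232 -0.1315  0.1379] yaw 1.14 zax [-0.002  0.003 -1.   ] F [ 0.7  0.5 -0.1] t 19.375 w 0.0126 j6 1.28
shift [-0.0022  0.0001  0.0498] rot [-0.0004  0.0004  0.0001]
```

servo_tool(xyz=[[0,0,0.01],[0,0,0.01]], rotation=[[0,0,0],[0,0,0]])

```text
t: 19.62
tcp_pos: [0.6232, -0.1316, 0.1319]
orientation: [-3.139, -0.031, 0.003]
wrist_force: [0.2, 0.8, 0.5]
gripper_width: 0.0125
```

servo_tool(xyz=[[0,0,0.01],[0,0,0.01]], rotation=[[0,0,0],[0,0,0]])

```text
t: 19.88
tcp_pos: [0.6232, -0.1316, 0.1254]
orientation: [-3.139, -0.031, 0.003]
wrist_force: [-0.1, 0.3, 0.6]
gripper_width: 0.0122
```

```bash
python3 go.py .6225 -.1315 .123 1.1;python3 - <<'E'
from h import *
_,d=grab_frame('side');c='side';v,u=np.nonzero(d>0)
m=camera_model(c);K,R,tt=map(np.array,(m['K'],m['R'],m['t']))
P=((np.linalg.inv(K)@np.vstack([u,v,np.ones_like(u)])*d[v,u]).T-tt)@R
for s in(-.111,-.151):
    k=(P[:,0]>.56)&(P[:,0]<.65)&(abs(P[:,1]-s)<.006)&(P[:,2]>.099)&(P[:,2]<.13);q=P[k];print((q[np.argsort(q[:,0])]*1000).round().astype(int).tolist())
E
```

```text
tcp [ 0.6232 -0.1316  0.1254] yaw 1.14 zax [-0.002  0.003 -1.   ] F [-0.1  0.3  0.6] t 19.875 w 0.0122 j6 1.28
shift [-0.0022 -0.0002  0.0081] rot [-0.0004  0.0003  0.0001]
[[561, -108, 108], [564, -112, 108], [567, -110, 111], [567, -111, 102], [568, -111, 106], [573, -112, 111], [573, -113, 106], [573, -108, 113], [577, -112, 113], [581, -106, 118], [583, -114, 108], [584, -106, 100], [587, -110, 99], [587, -109, 117], [589, -117, 102], [592, -115, 106], [592, -110, 118], [595, -113, 118], [596, -110, 115], [596, -115, 107], [597, -117, 102], [597, -116, 119], [597, -111, 118], [600, -109, 122], [600, -110, 117], [601, -115, 118], [601, -106, 102], [601, -117, 103], [602, -111, 124], [602, -116, 121], [605, -110, 127], [607, -113, 120], [610, -116, 124], [614, -116, 118], [614, -116, 122], [614, -116, 113], [615, -116, 126], [615, -111, 125], [616, -113, 127], [617, -115, 117], [618, -115, 129], [619, -112, 100], [619, -107, 99], [619, -112, 126], [620, -113, 117], [621, -114, 119], [621, -113, 128], [623, -111, 128], [624, -113, 118], [625, -114, 130], [626, -115, 119], [629, -113, 128], [629, -114, 114], [630, -114, 122], [632, -117, 115]]
[[561, -149, 105], [562, -150, 109], [565, -147, 113], [566, -149, 107], [570, -149, 108], [571, -150, 111], [573, -153, 100], [575, -150, 109], [578, -153, 110], [578, -148, 114], [580, -150, 115], [582, -148, 115], [583, -150, 100], [585, -152, 115], [588, -150, 115], [590, -153, 116], [591, -149, 118], [594, -147, 122], [597, -146, 117], [601, -151, 120], [603, -148, 120], [608, -148, 121], [614, -145, 128], [615, -147, 114], [615, -147, 123]]
```

servo_tool(xyz=[[0,0,-0.07],[0,0,-0.06],[-0.03,0,0],[-0.003,0,0],[0,0,0]], rotation=[[0,0,0],[0,0,0],[0,0,0],[0,0,0],[0,0,0]])

```text
t: 20.55
tcp_pos: [0.6118, -0.1317, 0.1637]
orientation: [-3.138, -0.031, 0.007]
wrist_force: [0.4, -0.4, -0.9]
gripper_width: 0.012
```

```bash
python3 go.py .616 -.1315 .1417 1.1
```

```text
tcp [ 0.6118 -0.1317  0.1637] yaw 1.13 zax [-0.005  0.003 -1.   ] F [ 0.4 -0.4 -0.9] t 20.55 w 0.012 j6 1.28
shift [ 0.0145 -0.0003  0.0733] rot [-0.0005  0.0007  0.0001]
```

servo_tool(xyz=[[0,0,0.018],[0,0,0.018],[0.007,0,0.018],[0.006,0,0.012],[0,0,0]], rotation=[[0,0.001,0],[0,0,0],[0,0,0],[0,0,0],[0,0,0]])

```text
t: 21.18
tcp_pos: [0.6159, -0.1316, 0.142]
orientation: [-3.138, -0.031, -0.001]
wrist_force: [0.5, -0.0, -0.6]
gripper_width: 0.0122
```

```bash
cat > ring.py <<'E'
from h import *
_,d=grab_frame('side');c='side';v,u=np.nonzero(d>0)
m=camera_model(c);K,R,tt=map(np.array,(m['K'],m['R'],m['t']))
P=((np.linalg.inv(K)@np.vstack([u,v,np.ones_like(u)])*d[v,u]).T-tt)@R
for s in(-.111,-.151):
    k=(P[:,0]>.585)&(P[:,0]<.65)&(abs(P[:,1]-s)<.006)&(P[:,2]>.099)&(P[:,2]<.13);q=P[k];print((q[np.argsort(q[:,0])]*1000).round().astype(int).tolist())
E
python3 go.py .621 -.1315 .1417 1.1; python3 ring.py
```

```text
tcp [ 0.6159 -0.1316  0.142 ] yaw 1.13 zax [ 0.001  0.004 -1.   ] F [ 0.5 -0.  -0.6] t 21.175 w 0.0122 j6 1.28
shift [0.017  0.0001 0.0009] rot [-0.0006 -0.0001  0.0001]
[[587, -108, 113], [587, -114, 109], [589, -116, 119], [590, -113, 112], [591, -108, 115], [593, -111, 117], [593, -117, 113], [598, -112, 113], [600, -116, 100], [601, -116, 104], [601, -116, 112], [601, -111, 116], [602, -116, 120], [602, -117, 116], [604, -109, 120], [606, -117, 113], [608, -113, 119], [610, -116, 120], [610, -115, 129], [613, -115, 119], [626, -111, 101]]
[[587, -149, 115], [588, -151, 110], [588, -147, 99], [591, -150, 113], [591, -156, 100], [592, -150, 117], [597, -146, 117], [598, -152, 112], [599, -153, 115], [600, -150, 116], [605, -151, 117], [607, -147, 118], [608, -148, 130], [610, -147, 117]]
```

servo_tool(xyz=[[0.015,0,0.002],[0,0,0.008],[0,0,0.01]], rotation=[[0,0,0],[0,0,0],[0,0,0]])

```text
t: 21.6
tcp_pos: [0.621, -0.1314, 0.1357]
orientation: [-3.138, -0.031, -0.002]
wrist_force: [0.8, 0.3, 0.2]
gripper_width: 0.0124
```

```bash
python3 go.py .6205 -.1315 .123 1.1; python3 ring.py
```

```text
tcp [ 0.621  -0.1314  0.1357] yaw 1.14 zax [ 0.001  0.004 -1.   ] F [0.8 0.3 0.2] t 21.6 w 0.0124 j6 1.28
shift [-0.0016  0.0004  0.0425] rot [-0.0006 -0.0002  0.0001]
[[586, -113, 107], [586, -108, 109], [588, -110, 112], [590, -108, 112], [593, -117, 108], [595, -109, 112], [596, -114, 121], [596, -116, 107], [597, -117, 110], [598, -117, 114], [600, -115, 114], [600, -110, 113], [601, -111, 107], [601, -116, 108], [602, -117, 120], [605, -110, 110], [606, -112, 99], [606, -112, 112], [608, -114, 114], [611, -116, 128], [611, -108, 99], [611, -112, 126], [612, -114, 112], [613, -114, 128], [614, -116, 113], [617, -105, 101], [618, -116, 124], [621, -114, 128], [624, -108, 100], [625, -115, 99], [626, -115, 128], [627, -111, 100], [627, -116, 123], [630, -115, 126]]
[[587, -150, 107], [589, -153, 108], [590, -148, 110], [594, -153, 110], [613, -149, 127], [614, -146, 128]]
```

servo_tool(xyz=[[0,0,0.008],[0,0,0.008]], rotation=[[0,0,0],[0,0,0]])

```text
t: 21.9
tcp_pos: [0.621, -0.1313, 0.1304]
orientation: [-3.138, -0.031, -0.003]
wrist_force: [1.3, 0.3, 2.6]
gripper_width: 0.012
```

servo_tool(xyz=[[0,0,0.008],[0,0,0.008]], rotation=[[0,0,0],[0,0,0]])

```text
t: 22.15
tcp_pos: [0.6214, -0.1315, 0.126]
orientation: [-3.138, -0.031, -0.005]
wrist_force: [1.5, -0.6, 1.4]
gripper_width: 0.0121
```

servo_tool(xyz=[[0,0,0.008],[0,0,0.007]], rotation=[[0,0,0],[0,0,0]])

```text
t: 22.4
tcp_pos: [0.6213, -0.1314, 0.1213]
orientation: [-3.138, -0.031, -0.004]
wrist_force: [-2.7, 1.7, 16.3]
gripper_width: 0.0121
```

```bash
python3 go.py .6205 -.1315 .123 1.1; python3 ring.py
```

```text
tcp [ 0.6213 -0.1314  0.1213] yaw 1.13 zax [ 0.003  0.003 -1.   ] F [-2.7  1.7 16.3] t 22.4 w 0.0121 j6 1.28
shift [-0.0025  0.0002 -0.0056] rot [-0.0005 -0.0004  0.0001]
[[588, -111, 102], [589, -117, 115], [592, -110, 100], [592, -115, 101], [592, -116, 109], [595, -114, 122], [597, -107, 99], [598, -112, 100], [600, -110, 100], [600, -115, 101], [601, -116, 113], [601, -116, 117], [601, -117, 103], [602, -116, 121], [603, -109, 103], [604, -114, 99], [605, -116, 101], [606, -117, 105], [611, -112, 117], [611, -117, 127], [612, -114, 120], [612, -114, 111], [613, -115, 123], [616, -114, 113], [617, -114, 126], [617, -114, 117], [617, -114, 121], [618, -110, 119], [618, -106, 100], [619, -112, 121], [621, -114, 128], [622, -115, 109], [623, -117, 99], [623, -116, 121], [623, -111, 115], [624, -113, 126], [625, -113, 117], [625, -114, 130], [626, -115, 120], [628, -113, 124], [629, -114, 119], [630, -115, 114], [630, -114, 126], [631, -116, 107]]
[[588, -151, 101], [590, -149, 101], [602, -147, 117], [611, -148, 119], [612, -149, 127], [613, -149, 122], [613, -145, 116], [614, -145, 124]]
```

servo_tool(xyz=[[0,0,-0.03],[0,0,-0.15],[0,0,-0.15],[0,0,-0.15],[-0.2,0,0],[-0.2,0,0],[-0.2,0,0],[0,0,0]], rotation=[[0,0,0],[0,0,0],[0,0,0],[0,0,0],[0,0,0],[0,0,0],[0,0,0],[0,0,0]])

```text
t: 23.45
tcp_pos: [0.4354, -0.1355, 0.2705]
orientation: [-3.139, -0.031, -0.002]
wrist_force: [1.2, -0.7, 0.9]
gripper_width: 0.0121
```

```bash
python3 go.py; python3 ring.py; python3 - <<'E'
from h import *
b,d=shot('top','t10');a,_=shot('side','s10')
cv2.imwrite('pics/c10.png',np.hstack([cv2.resize(b[160:220,300:360],(380,380),interpolation=cv2.INTER_CUBIC),cv2.resize(a[125:165,255:295],(380,380),interpolation=cv2.INTER_CUBIC)])[:,:,::-1])
for s in(-.111,-.151):
  for c in('top','side'):
    d=np.load(f'pics/{c}_d.npy');v,u=np.nonzero(d>0)
    m=camera_model(c);K,R,tt=map(np.array,(m['K'],m['R'],m['t']))
    P=((np.linalg.inv(K)@np.vstack([u,v,np.ones_like(u)])*d[v,u]).T-tt)@R
    k=(P[:,0]>.55)&(P[:,0]<.65)&(abs(P[:,1]-s)<.004)&(P[:,2]>.0985)&(P[:,2]<.13);q=P[k];print(c,(q[np.argsort(q[:,0])]*1000).round().astype(int).tolist())
E
```

```text
tcp [ 0.4354 -0.1355  0.2705] yaw 1.14 zax [ 0.001  0.002 -1.   ] F [ 1.2 -0.7  0.9] t 23.45 w 0.0121 j6 1.17
[[585, -117, 109], [585, -108, 102], [586, -109, 105], [590, -108, 103], [593, -117, 108], [594, -108, 105], [594, -108, 100], [597, -115, 120], [597, -117, 101], [598, -117, 110], [600, -110, 100], [601, -116, 109], [601, -116, 117], [602, -117, 112], [604, -110, 102], [606, -116, 109], [608, -114, 101], [609, -111, 102], [612, -115, 102], [613, -106, 99], [621, -105, 99]]
[[587, -150, 102], [590, -149, 101], [594, -154, 100], [602, -146, 118]]
top [[555, -114, 102], [558, -114, 100], [558, -112, 99], [560, -111, 104], [560, -114, 100], [562, -111, 101], [565, -111, 103], [567, -111, 102], [569, -111, 103], [572, -111, 101], [574, -111, 101], [577, -111, 102], [579, -111, 104], [581, -111, 106], [582, -109, 99], [584, -111, 101], [587, -111, 100], [589, -111, 102], [591, -111, 100], [592, -114, 99], [594, -111, 103], [596, -111, 101], [599, -111, 101], [599, -114, 101], [601, -111, 102], [601, -113, 102], [603, -111, 103], [604, -114, 99], [606, -111, 102], [606, -114, 100],
[... 778 characters left out ...]
, [575, -150, 99], [577, -152, 103], [578, -150, 100], [580, -152, 102], [582, -152, 100], [583, -150, 99], [585, -152, 102], [585, -150, 101], [587, -150, 99], [587, -152, 99], [590, -150, 101], [590, -152, 100], [592, -150, 99], [592, -152, 100], [594, -152, 103], [597, -152, 102], [597, -150, 101], [599, -152, 102], [600, -147, 116], [601, -152, 103], [604, -152, 100], [606, -152, 103], [607, -150, 99], [612, -147, 99], [612, -150, 99], [619, -155, 100], [622, -152, 99]]
side [[559, -152, 100], [560, -148, 102], [566, -150, 102], [569, -149, 100], [570, -150, 104], [574, -150, 101], [577, -148, 101], [580, -152, 101], [583, -150, 100], [588, -152, 101], [591, -150, 101], [592, -151, 103]]
```

View pics/c10.png

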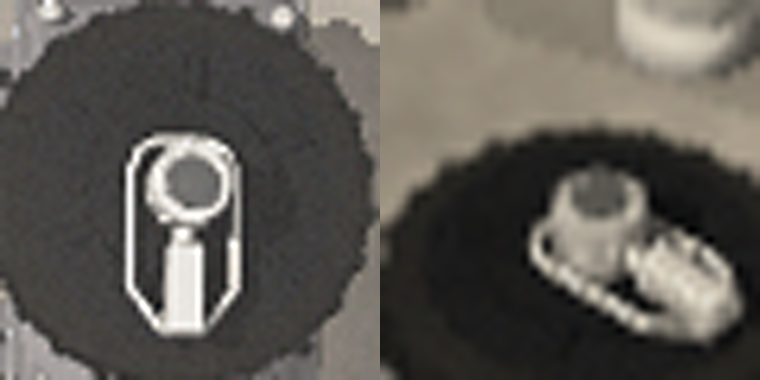

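servo_tool(xyz=[[0.1,-0.006,0],[0.11,0,0.1],[0,0,0.15],[0,0,0.15],[0,0,0.06],[0,0,0]], rotation=[[0,0,0],[0,0,0],[0,0,0],[0,0,0],[0,0,0],[0,0,0]], fingers=1)

```text
t: 24.35
tcp_pos: [0.5109, -0.1316, 0.1257]
orientation: [-3.138, -0.038, -0.0]
wrist_force: [0.8, 0.0, 0.0]
gripper_width: 0.0002
```

```bash
python3 go.py .53 -.1315 .1255 1.1
```

```text
tcp [ 0.5109 -0.1316  0.1257] yaw 1.39 zax [ 0.     0.003 -1.   ] F [0.8 0.  0. ] t 24.35 w 0.0002 j6 1.22
shift [0.0638 0.0011 0.0008] rot [-0.0005 -0.      0.0008]
```

servo_tool(xyz=[[0.03,0,0],[0.025,0,0],[0.01,0,0],[0.008,0,0]], rotation=[[0,0,0.0008],[0,0,0],[0,0,0],[0,0,0]])

```text
t: 24.85
tcp_pos: [0.5364, -0.1314, 0.1282]
orientation: [-3.14, -0.031, -0.005]
wrist_force: [-0.5, -0.4, 0.3]
gripper_width: 0.0008
```

servo_tool(xyz=[[0.007,0,0],[0.007,0,0]], rotation=[[0,0,0],[0,0,0]])

```text
t: 25.1
tcp_pos: [0.5407, -0.1313, 0.1284]
orientation: [-3.14, -0.03, -0.005]
wrist_force: [-5.4, 0.2, 0.9]
gripper_width: 0.0005
```

servo_tool(xyz=[[0.006,0,0],[0.006,0,0]], rotation=[[0,0,0],[0,0,0]])

```text
t: 25.35
tcp_pos: [0.5416, -0.1311, 0.1277]
orientation: [-3.139, -0.03, 0.008]
wrist_force: [-15.4, -1.0, 6.8]
gripper_width: 0.0003
```

servo_tool(xyz=[[-0.03,0,0],[-0.1,0,0],[-0.1,0,-0.1],[-0.1,0,-0.2],[-0.1,0,-0.15],[0,0,0]], rotation=[[0,0,0],[0,0,0],[0,0,0],[0,0,0],[0,0,0],[0,0,0]])

```text
t: 26.1
tcp_pos: [0.4105, -0.1339, 0.2631]
orientation: [-3.139, -0.03, 0.004]
wrist_force: [-0.0, 0.5, -1.8]
gripper_width: 0.0004
```

```bash
python3 go.py; python3 - <<'E'
from h import *
b,d=shot('top','t11');a,_=shot('side','s11')
cv2.imwrite('pics/c11.png',np.hstack([cv2.resize(b[160:220,300:360],(400,400),interpolation=cv2.INTER_CUBIC),cv2.resize(a[125:165,255:295],(400,400),interpolation=cv2.INTER_CUBIC)])[:,:,::-1])
E
```

```text
tcp [ 0.4105 -0.1339  0.2631] yaw 1.1 zax [-0.002  0.002 -1.   ] F [-0.   0.5 -1.8] t 26.1 w 0.0004 j6 1.15
```

```bash
python3 - <<'E'
from h import *
for n in('t4','t10','t11'):
    im=cv2.imread(f'pics/{n}.png').mean(2).astype(int)
    print(n); 
    for z,xs in((.108,np.arange(.536,.64,.002)),):
        for y in(-.131,-.1115,-.1515):
            print(y,[int(im[tuple(px('top',[x,y,z]).round().astype(int)[::-1])]) for x in xs])
    print(im[176:216,324:334].tolist() if n!='t10' else '')
for c in('top','side'):
    d=np.load(f'pics/{c}_d.npy');v,u=np.nonzero(d>0)
    m=camera_model(c);K,R,tt=map(np.array,(m['K'],m['R'],m['t']))
    P=((np.linalg.inv(K)@np.vstack([u,v,np.ones_like(u)])*d[v,u]).T-tt)@R
    for s in(-.111,-.151):
        k=(P[:,0]>.545)&(P[:,0]<.615)&(abs(P[:,1]-s)<.004)&(P[:,2]>.0985)&(P[:,2]<.108);q=P[k];print(c,s,len(q),'bar x range',q[:,0].min(),q[:,0].max(),'z=',np.polyfit(q[:,0]-.552,q[:,2],1).round(4))
    k=(P[:,0]>.61)&(P[:,0]<.64)&(abs(P[:,1]+.131)<.022)&(P[:,2]>.0975)&(P[:,2]<.112);q=P[k];print('far',(q[np.argsort(q[:,1])]*1000).round().astype(int).tolist())
    k=(P[:,0]>.53)&(P[:,0]<.59)&(abs(P[:,1]+.131)<.005)&(P[:,2]>.0985)&(P[:,2]<.118);q=P[k];print('head',(q[np.argsort(q[:,0])]*1000).round().astype(int).tolist())
E
```

```text
t4
-0.131 [52, 52, 50, 49, 49, 49, 98, 198, 238, 234, 234, 232, 232, 213, 216, 217, 217, 234, 232, 233, 233, 236, 236, 240, 100, 238, 233, 88, 88, 112, 113, 115, 115, 113, 113, 111, 109, 161, 218, 228, 228, 228, 224, 107, 56, 56, 61, 61, 60, 59, 61, 61]
-0.1115 [53, 53, 49, 77, 92, 92, 57, 62, 60, 63, 60, 60, 63, 64, 58, 62, 58, 58, 65, 65, 65, 62, 57, 57, 61, 63, 62, 62, 58, 58, 64, 58, 64, 58, 56, 56, 59, 66, 64, 63, 63, 61, 59, 60, 63, 60, 60, 61, 61, 60, 61, 63]
-0.1515 [112, 108, 97, 97, 90, 76, 74, 69, 69, 69, 68, 71, 69, 80, 95, 95, 56, 46, 56, 52, 53, 53, 51, 55, 52, 50, 48, 48, 53, 51, 49, 41, 49, 49, 49, 47, 54, 68, 62, 62, 65, 56, 62, 60, 63, 63, 59, 63, 61, 65, 65, 62]
[[64, 62, 62, 63, 61, 61, 61, 61, 61, 63], [59, 61, 61, 59, 59, 61, 57, 65, 62, 62], [61, 61, 57, 60, 59, 56, 55, 62, 64, 62], [62, 61, 56, 53, 94, 107, 60, 57, 62, 64], [59, 59, 56, 75, 244, 224, 167, 61, 58, 65], [64, 55, 51, 87, 245, 228, 155, 58, 47, 49], [55, 49, 118, 159, 238, 228, 199, 93, 79, 43], [54, 47, 184, 217, 237, 218, 217, 235, 242, 198], [54, 140, 218, 222, 224, 161, 151, 194, 225, 244], [1
[... 7979 characters left out ...]
625, -114, 99], [628, -114, 98], [616, -114, 101], [620, -113, 99], [619, -113, 104], [623, -112, 98], [614, -111, 99], [617, -110, 98]]
head [[549, -128, 102], [549, -133, 102], [549, -129, 105], [550, -135, 105], [550, -135, 109], [552, -132, 110], [553, -133, 104], [555, -135, 110], [556, -132, 108], [556, -127, 111], [556, -132, 111], [559, -130, 111], [561, -128, 112], [562, -134, 111], [564, -131, 112], [567, -130, 110], [567, -136, 111], [568, -126, 113], [569, -132, 112], [572, -130, 112], [575, -134, 112], [575, -130, 110], [577, -132, 112], [580, -131, 110], [581, -127, 104], [581, -132, 113], [585, -132, 112], [585, -127, 110], [586, -128, 118], [586, -128, 113], [588, -134, 117]]
```

```bash
cat > ang.py <<'E'
from h import *
for c in('top','side'):
    D=[];
    for _ in range(14):
        im,d=grab_frame(c);D.append(d)
    D=np.array(D);D[D==0]=np.nan;d=np.nanmedian(D,0);np.save(f'pics/{c}_med.npy',d);np.save(f'pics/{c}_i.npy',im)
    v,u=np.nonzero(np.isfinite(d))
    m=camera_model(c);K,R,tt=map(np.array,(m['K'],m['R'],m['t']))
    P=((np.linalg.inv(K)@np.vstack([u,v,np.ones_like(u)])*d[v,u]).T-tt)@R;g=im[v,u].mean(1)
    for s in(-.111,-.151):
        k=(P[:,0]>.557)&(P[:,0]<.618)&(abs(P[:,1]-s)<.005)&(P[:,2]>.0975)&(P[:,2]<.108)&(g>140);q=P[k]
        print(c,s,len(q),np.polyfit(q[:,0]-.552,q[:,2],1).round(4),(q[np.argsort(q[:,0])][:,[0,2]]*1e3).round(1).tolist())
    k=(P[:,0]>.614)&(P[:,0]<.635)&(abs(P[:,1]+.131)<.014)&(P[:,2]>.0965)&(P[:,2]<.114)&(g>100);q=P[k];print('far',np.c_[(q*1e3).round(1),g[k].round()][np.argsort(q[:,0])].tolist())
    k=(P[:,0]>.552)&(P[:,0]<.58)&(abs(P[:,1]+.131)<.004)&(P[:,2]>.105)&(P[:,2]<.118);q=P[k];print('headtop',np.polyfit(q[:,0]-.566,q[:,2],1).round(4))
    k=(np.hypot(P[:,0]-.598,P[:,1]+.1315)<.032)&(np.hypot(P[:,0]-.598,P[:,1]+.1315)>.026)&(P[:,2]<.0985)&(P[:,2]>.09)&(g<90);print('boss',np.median(P[k,2]),k.sum())
E
python3 ang.py
```

```text
top -0.111 24 [0.0079 0.1011] [[562.4, 100.5], [564.7, 102.0], [567.2, 100.7], [569.5, 101.7], [571.9, 101.3], [574.3, 101.5], [576.7, 101.8], [579.1, 102.1], [581.7, 100.4], [584.0, 101.3], [586.5, 101.3], [588.8, 102.3], [591.3, 101.3], [594.0, 99.2], [596.2, 101.0], [598.7, 100.9], [601.0, 101.7], [603.3, 102.4], [605.9, 101.2], [608.3, 101.8], [610.8, 101.3], [613.2, 101.7], [613.2, 101.1], [615.5, 102.7]]
top -0.151 29 [0.0058 0.1012] [[560.5, 100.6], [562.9, 101.4], [563.0, 100.8], [565.3, 102.2], [567.8, 101.8], [567.9, 100.1], [570.2, 102.1], [570.2, 101.2], [572.6, 101.3], [572.7, 100.2], [575.0, 101.9], [577.4, 101.9], [580.0, 100.2], [582.3, 101.5], [584.7, 101.8], [587.2, 101.2], [589.5, 101.8], [591.9, 102.3], [594.4, 101.6], [596.8, 102.0], [599.3, 101.3], [601.7, 101.2], [604.1, 101.6], [606.5, 101.9], [609.0, 101.4], [611.5, 101.0], [613.9, 101.5], [613.9, 100.9], [616.2, 101.7]]
far [[615.0, -129.1, 109.0, 237.0], [616.5, -126.2, 96.6, 116.0], [616.5, -128.6, 96.6, 131.0], [617.2, -131.3, 110.5, 229.0], [617.3, -133.7, 110.5, 159.0], [617.4, -129.2, 108.5, 242.0], [6
[... 906 characters left out ...]
564.9, 102.0], [566.9, 102.7], [569.6, 102.2], [574.0, 103.6], [578.2, 100.8], [582.2, 98.4], [583.4, 101.2], [588.1, 97.6], [588.9, 101.0], [591.2, 101.1], [593.5, 102.2], [595.5, 102.8], [599.5, 100.4], [601.4, 102.1], [603.4, 102.8], [608.7, 103.0], [612.3, 101.2], [613.9, 103.5]]
side -0.151 3 [-0.0648  0.1037] [[565.2, 103.1], [574.2, 101.3], [578.9, 102.6]]
far [[617.4, -130.2, 110.5, 159.0], [618.5, -126.7, 107.8, 217.0], [619.5, -127.7, 110.9, 175.0], [621.9, -120.9, 101.0, 116.0], [622.3, -126.4, 101.4, 110.0], [622.5, -131.9, 97.6, 151.0], [623.2, -117.3, 102.6, 121.0], [623.3, -122.4, 103.6, 126.0], [624.0, -128.3, 103.5, 121.0]]
headtop [0.1097 0.111 ]
boss 0.09698727034618702 25
```

```bash
python3 -c "
from cell import *
print(state()['t']);print(finish_job())"
```

```text
27.6
the job is handed in; nothing more can be done
None
```

The wheel is pinned: the pin is through the hub and axle with its head home, and the ring is snapped under the tip. I handed the job in at 27.6 s, and there was no verdict.

**What I did**
- I gripped the grey linch pin by its head and felt into the hub mouth, where it stopped on the axle at about 11 N.
- Turning the wheel about 35° counter-clockwise with light pressure let the pin slide in, and I pushed it home at about 11 N.
- I then let go and flipped the ring over the hub. It slipped off the fingers a few times before I could press it down past the nose. I felt a small peak of about 2.6 N, then a firm stop at 16 N.
- After that the pin had slid back about 6 mm, so I pushed the head home again at about 15 N and backed the arm clear.

**Last checks**
- **Pin position:** the head's rear edge was within about 1 mm of where it sat when first pressed home.
- **Ring angle:** depth readings, taken as the median of 14 frames, show the pin tilted about 0.11 rad with its head low. The ring lies level, so it is about -0.09 to -0.10 rad relative to the pin, which is snapped. The cross wire sits about 6 mm below the nose axis.
- **Disagreement:** my first single-frame reading put the ring near 0 rad, which would mean not snapped. It did not allow for the pin's tilt.
- **Not checked:** I had used up the picture allowance, so the final state was judged from numbers, not by eye. I did not re-measure the bystanders, but the arm's path never came near them.

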